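# Lay the standing scroll case down onto its padded rest

## Task

Tip the tall wooden scroll case over onto the padded bar of the low rest in front of it, so that it lies back across the bar with its foot still on the desk where it stood and its lid end sticking up past the bar. Support it with the fingers all the way down so that it lands gently and never drops; do not squeeze it, lift it or carry it. Leave the cardboard tube, the brush pot and the porcelain jar where they are, and finish with the hand clear.

Things in the scene. Friction and masses are not known exactly. Their poses are not given: they have to be found in the camera images.
- scroll_case: Tall square wooden case, 40 mm deep (x) by 56 wide (y) by 200 tall (z), dark seam 32 mm below its top; uniform, 0.3 to 0.6 kg, loose, standing on the desk. Origin at the centre of its underside; z runs up to the lid end. Its -x face looks at the rest, 117 to 133 mm from the bar's middle; it tips that way, balancing at 0.2 rad. Friction is about 0.8, so the foot hardly slides.
- case_toe (a point): Middle of the case's lower edge on the -x side (at -20, 0, 0 mm in the case's frame): the edge it tips over. It must stay down on the desk and near its place.
- case_head (a point): Middle of the case's upper edge on the -x side (at -20, 0, 200 mm in the case's frame): the edge that comes down past the bar. When the case lies on the bar it is about 85 mm above the desk and about 60 mm (along the case) beyond the bar.
- rest: Low wooden rest, fixed: base 70 by 200 by 10 mm (x, y, z), an upright 28 by 12 mm, 66 mm high, at each end, and a grey padded round bar along y, 24 mm in diameter, 176 long. Origin at the middle of the underside, below the bar; z up; +x points to the standing case, -x roughly to the robot.
- bar_top (a point): Top of the middle of the padded bar, 60 mm above the desk.
- tube: Bystander: capped cardboard tube standing on end, 49 mm in diameter, 168 mm tall, loose. Origin at the centre of its underside.
- brush_pot: Bystander: blue porcelain pot with brushes, 76 mm in diameter, 105 mm to the rim, brushes to 220 mm, loose. Origin at the centre of its underside.
- paste_jar: Bystander: low round lidded porcelain jar, 71 mm in diameter, 46 mm tall, loose. Origin at the centre of its underside.
Not all that is in view belongs to the job. What is shaped like the scroll_case but blue, pink or red is not meant.

How it is judged:
By the outcome, as a careful person would: the job done as asked, in the order asked, and still so for the second after the job is handed in, with the robot touching nothing.
It also fails if it takes over 56 s, if anything falls off the work surface, if the arm or the gripper's body presses on something with over 40 N, if the wrist force passes 120 N, or if a joint passes its speed limit or range.

## Robot

A 7-joint arm with a two-finger parallel gripper is mounted at the origin on the work surface. World frame = base frame: x ahead of the robot, y to its left, z up, the work surface at z = 0. Lengths are in m, angles in rad, forces in N, time in s.
With the tool pointing down it reaches from about 0.4 to 0.85 m from the base axis. Payload 4.5 kg.
Tool frame: the origin (TCP) lies midway between the tips of the shut fingers; the grasp point (between the pads) lies manip.pinch_z behind it (manip.pinch_z is the distance from the TCP to the grasp point, in m); z points along the fingers, x is the direction in which the jaws open and shut, and the axes are right-handed (so a half turn about z gives the same grasp; the last joint's range is limited). The gripper opens to 88 mm and grips with 3 to 60 N. Pads are 18 mm wide; open, the fingers measure 123 mm over their backs; the gripper's body (75 mm by 187 mm) begins 45 mm behind the grasp point.
Start: joints at [-1.225, 0.689, -0.195, 1.565, 0.157, 0.902, -0.215], TCP at [0.192, 0.595, 0.239] pointing down, gripper open.
Joint ranges: [-3.01, 3.01], [-0.46, 2.08], [-1.47, 1.51], [0.13, 2.56], [-1, 4.14], [0.04, 2.09], [-2.66, 2.66]. Speed limits (rad/s): [2.57, 2.57, 3.14, 3.14, 3.14, 3.14, 3.14].

## Interface

Orientations are given as a rotation vector (axis times angle).
In Python, from plant import observe, vision, order, models, manip gives the robot as it stands.
- The arm moves only by the tool jog_arm, never from a script. Its argument "increments" is a list that holds one entry, the list of rows, each a list of 6 numbers: the shift along the tool's x, y, z in m, then the turn, a rotation vector about the tool's x, y, z in rad. A call has 1 to 8 rows; each row is the pose to reach, as a shift and turn from the pose measured when the call began, along the tool's axes at that moment; what a row does not reach only later rows make up. A row lasts 1/12 s, in which the tool goes at most 41.7 mm and 7.16 degrees, less where a joint would pass 70% of its speed; a pose out of reach is approached as far as the arm can. A call with a gripper value outside its range is refused whole. "hand" is the gripper's target within -1 to 1 (fully open at 1, half-way at 0, shut at -1), set as the call begins (left out, the last holds). The fingers move at their own pace and stop on an object; the grip force is fixed at half the most. Time passes only in rows, so rows that repeat a pose let the fingers close. It gives the time, the measured TCP pose, the force and the opening at its end, in the units of the state.
- observe(): the state, without advancing time (a new reading comes with each control period).
- vision.grab_frame(name): name is "side" or "top"; returns a dict with "frame" (384x512x3 uint8, red, green, blue), "K" (3x3 intrinsics, pixels), "R" (3x3) and "t" (3): a world point X has camera coordinates R X + t. Camera axes: x right, y down, z forward; pixel columns grow to the right and rows downward; lengths in m; the calibration is good to about 2 mm. A picture is of the moment at which its call begins. There is no depth.
- order.sign_off(): hands the job in, once; it reports no verdict.
Trained networks look in a picture, given as the dict that the camera call returned (one of the last four; its "shot" number tells which), for a name from the list of things; names that differ only in an ending like _2 or _b are one class to them, and where a whole thing is asked for, a point or a joint stands for the part that bears it (a point fixed in the world has none). Each returns a list of dicts, best first, with "conf" (0 to 1); they miss things now and then, are a little off and sometimes report something else, mostly with a low value. They report only what shows in the picture. A call takes as long as a camera call. They do not tell look-alikes from the thing itself.
- models.find_in(picture, target): "location" ([x, y, z] in m, in the coordinates of the camera as it stood for that picture, good to about 4 mm: the middle of the surface that is visible of it).
- models.silhouettes(picture, target): "mask" (384x512 bool, what is visible of it).
- models.mark_of(picture, target): "location" ([x, y, z] in m, in the coordinates of the camera as it stood for that picture, good to about 4 mm: a listed point, or the origin of a listed thing).
The state is a dict: "time_s": time; "qpos": joint angles; "dq": joint speeds; "tau": joint torques, N m; "tcp_pos": TCP position; "ee_rot": TCP orientation; "wrist_force": force on the tool from outside, world axes, zero at the start; "torque": the same for the moment, N m; "width": finger opening in m.
Only numpy, scipy, OpenCV 4.12 (cv2) and the standard library are available. Lean on these libraries where they do the work, as an engineer would, in place of code of your own. Each camera call takes 0.05 s, during which the arm holds its last target.

## Working session

There is one attempt and no reset: what is moved stays moved. The work goes in short steps, Python scripts to look and compute and a tool call to move; the robot and the scene stay as the last step left them, time stands still between calls to the robot, and variables do not carry over. Pictures are saved under pics/ and viewed, and the job is handed in when it is done.

Besides the shell and the picture viewer there is one more tool, called as name(argument=value, ...) on one line, values as JSON. jog_arm: Moves the arm, as the interface text tells. Its arguments: {"type":"object","properties":{"increments":{"type":"array"},"hand":{"type":"number"}},"required":["increments"]}

```bash
mkdir -p pics; ls
python3 - <<'E'
from plant import observe, vision, order, models, manip
import cv2, numpy as np
print(observe()); print(manip.pinch_z)
for n in ("side","top"):
    p=vision.grab_frame(n); cv2.imwrite(f"pics/{n}0.png",p["frame"][:,:,::-1])
    print(n,p["K"].tolist(),p["R"].tolist(),p["t"].tolist())
    R,t=p["R"],p["t"]
    for th in ["scroll_case","case_toe","case_head","rest","bar_top","tube","brush_pot","paste_jar"]:
        for r in models.mark_of(p,th)[:3]:
            print(th,"mark",round(r["conf"],2),np.round(R.T@(np.array(r["location"])-t),3))
        for r in models.find_in(p,th)[:3]:
            print(th,"find",round(r["conf"],2),np.round(R.T@(np.array(r["location"])-t),3))
E
```

```text
pics
{'time_s': 0.0, 'qpos': array([-1.225155  ,  0.69001923, -0.19451936,  1.56634009,  0.15728202,
        0.90251267, -0.215096  ]), 'dq': array([-0.00157308,  0.00111332, -0.00071665,  0.00098825,  0.00063543,
       -0.00103305,  0.0002158 ]), 'tau': array([ 5.41727422e-04, -5.27577102e+01, -1.26733202e+00, -1.53438485e+01,
       -5.28115255e-02,  6.52879666e-03,  1.68990846e-04]), 'tcp_pos': array([0.19160155, 0.5942322 , 0.23788923]), 'ee_rot': array([ 2.53841018e+00,  1.84891880e+00, -2.28376979e-03]), 'wrist_force': array([ 0.36277547, -0.18055449, -0.50124877]), 'torque': array([0.00253335, 0.00087835, 0.01787638]), 'width': 0.08809052133506398}
0.0187
side [[351.81046014032046, 0.0, 249.0978587797504], [0.0, 351.81046014032046, 192.9418539636744], [0.0, 0.0, 1.0]] [[0.4175748125728723, -0.9084618416619633, -0.018120655310569025], [-0.6322610142493406, -0.27618055361497945, -0.723857936107161], [0.652592741122, 0.3137218259048571, -0.6897110483280638]] [-0.22584480614516006, 0.5097177643304619, 0.6022987811042798]
scroll_case mark 0.95 [ 0.696 -0.259 -0.002]
scroll_case ma
[... 2012 characters left out ...]
04]
case_head mark 0.74 [ 0.681 -0.25   0.2  ]
case_head mark 0.67 [ 0.753 -0.137  0.198]
case_head find 0.77 [ 0.632 -0.117  0.201]
case_head find 0.74 [ 0.793 -0.022  0.204]
case_head find 0.63 [ 0.69  -0.247  0.177]
rest mark 0.83 [ 0.502 -0.097 -0.001]
rest find 0.65 [ 0.503 -0.095  0.011]
bar_top mark 0.84 [ 0.499 -0.096  0.059]
bar_top find 0.86 [ 0.499 -0.092  0.011]
tube mark 0.94 [ 0.568 -0.301  0.002]
tube find 0.72 [ 0.567 -0.287  0.17 ]
brush_pot mark 0.94 [ 0.588  0.092 -0.002]
brush_pot find 0.92 [0.585 0.1   0.028]
brush_pot find 0.2 [ 0.569 -0.288  0.172]
paste_jar mark 0.86 [0.507 0.136 0.001]
paste_jar mark 0.37 [ 0.584  0.092 -0.003]
paste_jar find 0.76 [0.507 0.139 0.047]
```

View pics/side0.png

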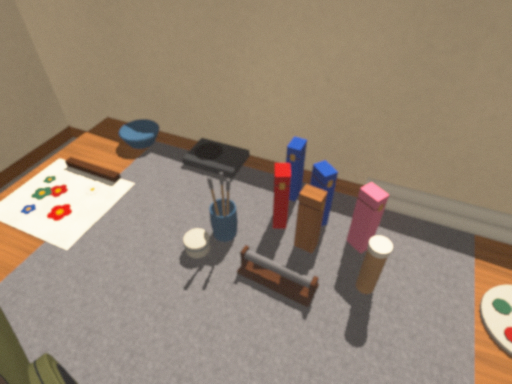

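View pics/top0.png

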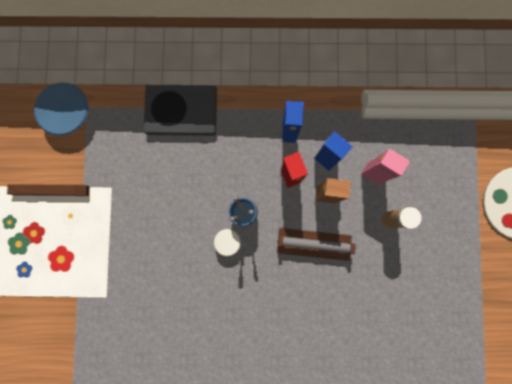

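```bash
cat > fit.py <<'E'
from plant import observe, vision, order, models, manip
import cv2, numpy as np
from scipy.optimize import minimize
def proj(p,X):
    c=X@p["R"].T+p["t"]; u=c@p["K"].T; return u[:,:2]/u[:,2:]
def box(sx,sy,sz,x0=0,y0=0,z0=0):
    return np.array([[x0+a*sx/2,y0+b*sy/2,z0+c*sz] for a in(-1,1) for b in(-1,1) for c in(0,1)])
def rz(a): return np.array([[np.cos(a),-np.sin(a),0],[np.sin(a),np.cos(a),0],[0,0,1]])
CASE=[box(.04,.056,.2)]
REST=[box(.07,.2,.01),box(.028,.012,.066,0,.094),box(.028,.012,.066,0,-.094),box(.02,.176,.02,0,0,.038)]
S=4
def render(p,parts,x,y,a):
    m=np.zeros((384*S,512*S),np.uint8)
    for b in parts:
        h=cv2.convexHull(np.float32((proj(p,b@rz(a).T+[x,y,0])+.5)*S)).astype(np.int32)
        cv2.fillConvexPoly(m,h,1)
    return cv2.resize(m.astype(np.float32),(512,384),interpolation=cv2.INTER_AREA)
def fitmask(ps,ms,parts,x0):
    def cost(v):
        c=0
        for p,m in zip(ps,ms):
            r=render(p,parts,*v); c+=1-np.minimum(r,m).sum()/np.maximum(r,m).sum()
        return c
    best=None
    for a in (-.5,-.25,0,.25,.5):
        s=np.array([[x0[0],x0[1],a]]+[[x0[0]+.01,x0[1],a],[x0[0],x0[1]+.01,a],[x0[0],x0[1],a+.15]])
        r=minimize(cost,s[0],method='Nelder-Mead',options=dict(initial_simplex=s,xatol=1e-4,fatol=1e-4))
        if best is None or r.fun<best.fun: best=r
    return best
E
python3 - <<'E'
from fit import *
P=[vision.grab_frame(n) for n in("side","top")]
for name,parts,x0 in (("scroll_case",CASE,(.634,-.12)),("rest",REST,(.5,-.095))):
    ms=[]
    for p in P:
        c=models.silhouettes(p,name)
        r=render(p,parts,*x0,0)
        f=lambda d: np.minimum(d["mask"],r).sum()/np.maximum(d["mask"],r).sum()
        b=max(c,key=f); print(name,p["shot"],[round(d["conf"],2) for d in c],f(b)); ms.append(b["mask"].astype(np.float32))
        if f(b)<.3: ms[-1]=None
    ok=[i for i in range(2) if ms[i] is not None]
    r=fitmask([P[i] for i in ok],[ms[i] for i in ok],parts,x0); print("both",r.x,r.fun)
    for i in ok:
        r=fitmask([P[i]],[ms[i]],parts,x0); print(i,r.x,r.fun)
# others
p=P[1]
for d in models.silhouettes(p,"scroll_case"):
    m=d["mask"]; ys,xs=np.nonzero(m); print(round(d["conf"],2),xs.mean(),ys.mean(),m.sum(),p["frame"][m].mean(0).round())
E
```

```text
scroll_case 3 [0.94, 0.89, 0.77, 0.63, 0.57] 0.7270933
scroll_case 4 [0.87, 0.85, 0.76, 0.75] 0.854401
both [ 0.63731999 -0.12773155 -0.11144129] 0.13906002044677734
0 [ 0.63771182 -0.12861312 -0.05726531] 0.037105560302734375
1 [ 0.63601235 -0.12485211 -0.12349086] 0.05045837163925171
rest 3 [0.8] 0.85986555
rest 4 [0.97] 0.8703153
both [ 0.50058663 -0.09561621 -0.09225523] 0.10271424055099487
0 [ 0.50203342 -0.09651522 -0.08656355] 0.0594598650932312
1 [ 0.50074701 -0.09430917 -0.08960954] 0.03288644552230835
0.87 331.69363395225463 190.58885941644562 754 [137.  96.  66.]
0.85 384.4331707317073 166.6009756097561 1025 [161.  98. 110.]
0.76 332.06530089628683 151.19590268886043 781 [ 41.  67. 125.]
0.75 291.6715425531915 121.16356382978724 752 [ 44.  69. 126.]
```

Run:
```python
from fit import *
P=[vision.grab_frame(n) for n in("side","top")]
p=P[1]
for x0,col in(((.735,-.13),"blue"),((.682,-.03),"red")):
  c=models.silhouettes(p,"scroll_case")
  r=render(p,CASE,*x0,0)
  f=lambda d: np.minimum(d["mask"],r).sum()/np.maximum(d["mask"],r).sum()
  b=max(c,key=f); print(f(b))
  if f(b)>.3:
    best=None
    for a in(0,.4,.8,-.4,-.8,1.2):
        m=b["mask"].astype(np.float32)
        cost=lambda v:1-np.minimum(render(p,CASE,*v),m).sum()/np.maximum(render(p,CASE,*v),m).sum()
        s=np.array([[*x0,a],[x0[0]+.01,x0[1],a],[x0[0],x0[1]+.01,a],[*x0,a+.15]])
        rr=minimize(cost,s[0],method='Nelder-Mead',options=dict(initial_simplex=s))
        if best is None or rr.fun<best.fun: best=rr
    print(col,best.x,best.fun, (CASE[0][::2]@rz(best.x[2]).T+[*best.x[:2],0])[:,:2].round(3).tolist())
im=cv2.resize(p["frame"][120:270,230:430],None,fx=4,fy=4,interpolation=cv2.INTER_CUBIC)
cv2.imwrite("pics/topz.png",im[:,:,::-1])
```

```text
0.7639903
blue [ 0.73717816 -0.12690125 -0.68504904] 0.04924732446670532 [[0.704, -0.136], [0.739, -0.093], [0.735, -0.161], [0.77, -0.118]]
0.7153877
red [ 0.68656235 -0.0279653  -1.21456232] 0.05053889751434326 [[0.653, -0.019], [0.706, 0.001], [0.667, -0.056], [0.72, -0.037]]
```

View pics/topz.png

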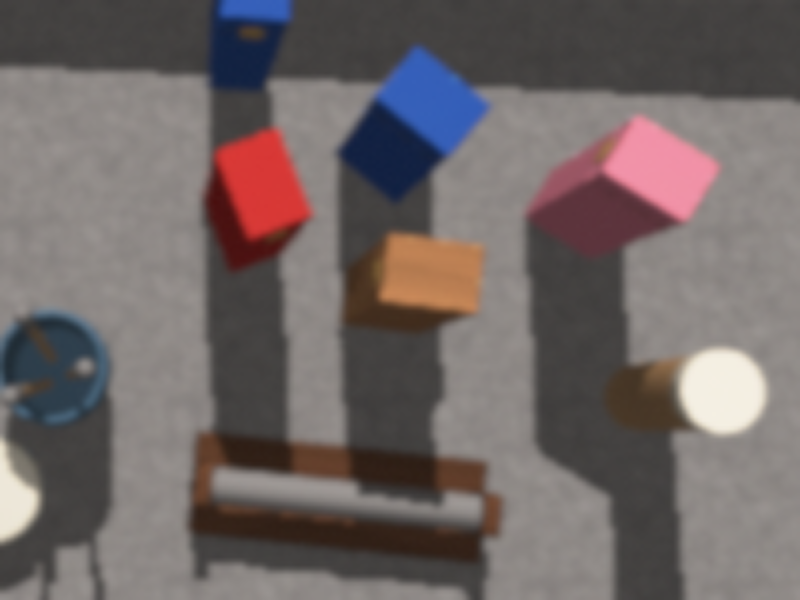

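jog_arm(increments=[[[0, 0, -0.03, 0, 0, 0.1], [0, 0.02, -0.07, 0, 0, 0.22], [0, 0.05, -0.1, 0, 0, 0.34], [-0.01, 0.09, -0.1, 0, 0, 0.46]]], hand=1)

```text
time_s: 2.58
tcp_pos: [0.2707, 0.5644, 0.345]
ee_rot: [-2.882, -1.219, -0.011]
wrist_force: [0.3, 1.0, 0.1]
width: 0.0881
```

```bash
cat > mv.py <<'E'
from plant import observe
import numpy as np, json
from scipy.spatial.transform import Rotation as Ro
def tool(yaw,tau=0.0):
    # tool x horizontal at yaw (tau=0), z down; tau>0: tool tilts so z leans to +x' (hand toward the robot)
    ex=np.array([np.cos(yaw),np.sin(yaw),0]); ez=np.array([0,0,1.])
    z=-np.cos(tau)*ez+np.sin(tau)*ex; x=np.cos(tau)*ex+np.sin(tau)*ez
    return np.column_stack([x,np.cross(z,x),z])
def log():
    s=observe(); open("log.jsonl","a").write(json.dumps([list(s["qpos"]),list(s["tcp_pos"]),list(s["ee_rot"])])+"\n"); return s
def rows(targets,s=None):
    s=s or log(); R0=Ro.from_rotvec(s["ee_rot"]); p0=np.array(s["tcp_pos"])
    out=[]
    for p,R in targets:
        d=R0.inv().apply(np.array(p)-p0); r=(R0.inv()*Ro.from_matrix(R)).as_rotvec()
        out.append([float(v) for v in np.round(np.r_[d,r],3)])
    return out
E
python3 - <<'E'
from mv import *
s=log(); print(s["qpos"].round(3))
for r in rows([((.627,-.1255,.33),tool(-.1))],s): print(r)
E
```

```text
[-1.154  0.579 -0.075  1.431  0.042  1.119 -0.435]
[-0.247, 0.736, 0.006, -0.013, -0.006, 0.9]
```

jog_arm(increments=[[[-0.012, 0.035, 0, 0, 0, 0.05], [-0.025, 0.07, 0, 0, 0, 0.1], [-0.037, 0.11, 0, 0, 0, 0.15], [-0.05, 0.147, 0, 0, 0, 0.2], [-0.062, 0.185, 0, 0, 0, 0.25], [-0.075, 0.22, 0, 0, 0, 0.3], [-0.087, 0.26, 0, 0, 0, 0.35], [-0.1, 0.295, 0, 0, 0, 0.4]]])

```text
time_s: 3.25
tcp_pos: [0.4138, 0.285, 0.3416]
ee_rot: [-3.067, -0.617, -0.008]
wrist_force: [0.4, 0.1, 0.3]
width: 0.0879
```

Run:
```python
from mv import *
s=log(); print(s["qpos"].round(3))
for r in rows([((.627,-.1255,.33),tool(-.1))],s): print(r)
```

```text
[-0.719  0.394  0.044  1.796 -0.032  0.941 -0.262]
[0.038, 0.461, 0.006, -0.014, -0.005, 0.497]
```

jog_arm(increments=[[[0.003, 0.038, 0, 0, 0, 0.05], [0.006, 0.077, 0, 0, 0, 0.09], [0.01, 0.115, 0, 0, 0, 0.13], [0.013, 0.154, 0, 0, 0, 0.17], [0.016, 0.192, 0, 0, 0, 0.21], [0.02, 0.23, 0, 0, 0, 0.25], [0.022, 0.27, 0, 0, 0, 0.3], [0.026, 0.308, 0, 0, 0, 0.34]]])

```text
time_s: 3.92
tcp_pos: [0.5572, 0.0088, 0.3384]
ee_rot: [-3.127, -0.085, -0.005]
wrist_force: [0.3, -0.2, 0.2]
width: 0.0884
```

Run:
```python
from mv import *
s=log(); print(s["qpos"].round(3))
for r in rows([((.627,-.1255,.33),tool(-.1))],s): print(r)
```

```text
[-0.197  0.488  0.172  1.649 -0.111  1.011  0.069]
[0.062, 0.138, 0.007, -0.014, -0.002, 0.154]
```

jog_arm(increments=[[[0.015, 0.035, 0, 0, 0, 0.04], [0.03, 0.07, 0.002, 0, 0, 0.08], [0.045, 0.1, 0.004, -0.007, 0, 0.12], [0.062, 0.138, 0.007, -0.014, -0.002, 0.154], [0.062, 0.138, 0.007, -0.014, -0.002, 0.154]]])

```text
time_s: 4.33
tcp_pos: [0.6277, -0.1349, 0.3286]
ee_rot: [3.129, -0.173, 0.002]
wrist_force: [-0.4, -1.2, 0.0]
width: 0.0882
```

Run:
```python
from mv import *
s=log(); print(s["qpos"].round(3),s["tcp_pos"].round(4))
for r in rows([((.627,-.1255,.33),tool(-.1))],s): print(r)
import json
L=[json.loads(l) for l in open("log.jsonl")]
L.append([[-1.225155,0.69001923,-0.19451936,1.56634009,0.15728202,0.90251267,-0.215096],[0.19160155,0.5942322,0.23788923],[2.53841018,1.84891880,-0.00228376979]])
from scipy.optimize import least_squares
def fk(q,k,sg):
    T=np.zeros(3); R=Ro.identity()
    # z,y,z,y,z,y,z with elbow offsets
    T=np.array([0,0,k[0]])
    R=Ro.from_euler('z',sg[0]*q[0])*Ro.from_euler('y',q[1])*Ro.from_euler('z',sg[2]*q[2])
    T=T+R.apply([k[4],0,k[1]])
    R=R*Ro.from_euler('y',q[3])
    R=R*Ro.from_euler('z',sg[4]*q[4]); T=T+R.apply([k[5],0,k[2]])
    R=R*Ro.from_euler('y',q[5]); R=R*Ro.from_euler('z',sg[6]*q[6]+k[6])
    T=T+R.apply([0,0,k[3]])
    return T,R
import itertools
for sg in itertools.product([1,-1],repeat=4):
    S=[sg[0],1,sg[1],1,sg[2],1,sg[3]]
    def res(k):
        o=[]
        for q,p,r in L:
            T,R=fk(q,k,S); o+=list(T-p)+list((R.inv()*Ro.from_rotvec(r)).as_rotvec()*.3)
        return o
    for k6 in (0,1.57,3.14,-1.57):
        f=least_squares(res,[.33,.44,.44,.25,0,0,k6])
        if f.cost<1e-2: print(S,k6,f.x.round(4),f.cost, np.abs(f.fun).max())
```

```text
[ 0.016  0.634  0.228  1.403 -0.141  1.119  0.152] [ 0.6277 -0.1349  0.3286]
[-0.002, -0.009, -0.002, 0.007, -0.001, -0.01]
[-1, 1, -1, 1, -1, 1, -1] 0 [-1.7985  0.5019  0.393  -2.0029  0.0593  0.0887  3.1416] 0.0040867706164011575 0.05368312854539933
[-1, 1, -1, 1, -1, 1, -1] 1.57 [-1.7985  0.5019  0.393  -2.0029  0.0593  0.0887  3.1416] 0.004086770616401074 0.053683124556561934
[-1, 1, -1, 1, -1, 1, -1] 3.14 [-1.7985  0.5019  0.393  -2.0029  0.0593  0.0887  3.1416] 0.004086770616401087 0.05368312451299931
[-1, 1, -1, 1, -1, 1, -1] -1.57 [-1.7985  0.5019  0.393  -2.0029  0.0593  0.0887 -3.1416] 0.004086770616401079 0.053683124724330844
```

Run:
```python
from mv import *
s=log()
N=16
p0=np.array(s["tcp_pos"]);p1=np.array([.46,-.11,.27])
for r in rows([(p0+(p1-p0)*f,tool(-.1,.7*f)) for f in (.25,.5,.75,1)],s): print(r)
```

```text
[-0.042, -0.002, 0.015, 0.008, 0.174, -0.01]
[-0.085, -0.003, 0.029, 0.009, 0.349, -0.009]
[-0.127, -0.005, 0.044, 0.01, 0.524, -0.008]
[-0.17, -0.007, 0.058, 0.011, 0.699, -0.007]
```

jog_arm(increments=[[[-0.021, 0, 0.0, 0, 0.087, 0], [-0.042, 0, 0.007, 0, 0.174, 0], [-0.064, 0, 0.015, 0, 0.26, 0], [-0.085, 0, 0.03, 0, 0.35, 0], [-0.106, 0, 0.037, 0, 0.437, 0], [-0.127, 0, 0.044, 0, 0.524, 0], [-0.15, 0, 0.05, 0, 0.61, 0], [-0.17, 0, 0.058, 0, 0.7, 0]]])

```text
time_s: 5.0
tcp_pos: [0.509, -0.1141, 0.3077]
ee_rot: [-3.032, 0.131, -0.79]
wrist_force: [1.0, 0.3, 1.1]
width: 0.0881
```

```bash
cat > kin.py <<'E'
from mv import *
import json
SG=[-1,1,-1,1,-1,1,-1]; AX='zyzyzyz'
def rots(q):
    R=Ro.identity(); o=[R]
    for i in range(7):
        R=R*Ro.from_euler(AX[i],SG[i]*q[i])
        if i==6: R=R*Ro.from_euler('z',np.pi)
        o.append(R)
    return o
if __name__=="__main__":
    L=[json.loads(l) for l in open("log.jsonl")]
    L.append([[-1.225155,0.69001923,-0.19451936,1.56634009,0.15728202,0.90251267,-0.215096],[0.19160155,0.5942322,0.23788923],[2.53841018,1.84891880,-0.00228376979]])
    for q,p,r in L: print(np.round((rots(q)[-1].inv()*Ro.from_rotvec(r)).as_rotvec(),4), np.round(q,3))
E
python3 - <<'E'
from mv import *
s=log(); print(s["qpos"].round(3),s["tcp_pos"].round(3))
E
python3 kin.py
```

```text
[ 0.182  0.319 -0.009  2.248 -0.764  0.096  0.833] [ 0.509 -0.114  0.308]
[-0.  0.  0.] [-1.154  0.579 -0.075  1.431  0.042  1.119 -0.435]
[-0.  0.  0.] [-0.719  0.394  0.044  1.796 -0.032  0.941 -0.262]
[-0.  0. -0.] [-0.197  0.488  0.172  1.649 -0.111  1.011  0.069]
[-0. -0. -0.] [ 0.016  0.634  0.228  1.403 -0.141  1.119  0.152]
[-0. -0. -0.] [ 0.016  0.634  0.228  1.403 -0.141  1.119  0.152]
[-0.  0. -0.] [ 0.182  0.319 -0.009  2.248 -0.764  0.096  0.833]
[-0. -0.  0.] [-1.225  0.69  -0.195  1.566  0.157  0.903 -0.215]
```

Run:
```python
from kin import *
L=[json.loads(l) for l in open("log.jsonl")]
L.append([[-1.225155,0.69001923,-0.19451936,1.56634009,0.15728202,0.90251267,-0.215096],[0.19160155,0.5942322,0.23788923],[2.53841018,1.84891880,-0.00228376979]])
b=np.concatenate([p for q,p,r in L])
def A(cols):
    M=[]
    for q,p,r in L:
        Rs=rots(q); M.append(np.column_stack([Rs[i].as_matrix()[:,j] for i,j in cols]))
    return np.vstack(M)
for cols in ([(0,2),(3,2),(5,2),(7,2)],[(0,2),(3,2),(3,0),(4,0),(5,2),(7,2)],[(0,2),(3,2),(3,0),(4,0),(5,2),(6,0),(7,2)],[(0,2),(1,0),(3,2),(3,0),(4,0),(5,2),(6,0),(7,2)],[(0,2),(3,2),(5,2),(7,2),(2,1),(3,1),(4,1),(5,1)],[(0,2),(1,0),(1,1),(2,1),(3,2),(3,0),(3,1),(4,0),(4,1),(5,2),(5,0),(5,1),(6,0),(6,1),(7,2)]):
    M=A(cols); x,_,rk,sv=np.linalg.lstsq(M,b,rcond=None); print(cols,x.round(4),np.abs(M@x-b).max().round(5),sv[-1].round(4))
```

```text
[(0, 2), (3, 2), (5, 2), (7, 2)] [0.3872 0.5198 0.3731 0.3126] 0.05149 0.2428
[(0, 2), (3, 2), (3, 0), (4, 0), (5, 2), (7, 2)] [0.4013 0.489  0.0534 0.0156 0.3506 0.2728] 0.0592 0.1301
[(0, 2), (3, 2), (3, 0), (4, 0), (5, 2), (6, 0), (7, 2)] [ 0.4424  0.4775 -0.0165  0.0161  0.3581 -0.0583  0.3383] 0.06082 0.1256
[(0, 2), (1, 0), (3, 2), (3, 0), (4, 0), (5, 2), (6, 0), (7, 2)] [ 0.3343 -0.1174  0.5701  0.0061 -0.05    0.3657 -0.0656  0.348 ] 0.06345 0.1119
[(0, 2), (3, 2), (5, 2), (7, 2), (2, 1), (3, 1), (4, 1), (5, 1)] [ 3.469e-01  5.634e-01  3.448e-01  3.261e-01 -1.880e-02 -1.350e-02
 -1.350e-02 -4.000e-04] 0.0 0.0
[(0, 2), (1, 0), (1, 1), (2, 1), (3, 2), (3, 0), (3, 1), (4, 0), (4, 1), (5, 2), (5, 0), (5, 1), (6, 0), (6, 1), (7, 2)] [ 3.469e-01  0.000e+00 -9.400e-03 -9.400e-03  5.634e-01  0.000e+00
 -1.350e-02  0.000e+00 -1.350e-02  3.448e-01 -0.000e+00 -2.000e-04
  0.000e+00 -2.000e-04  3.261e-01] 0.0 0.0
```

```bash
cat > ik.py <<'E'
from kin import *
from scipy.optimize import least_squares
C=[(0,2,.3469),(2,1,-.0188),(3,2,.5634),(3,1,-.0135),(4,1,-.0135),(5,2,.3448),(5,1,-.0004),(7,2,.3261)]
def fk(q):
    Rs=rots(q); return sum(Rs[i].as_matrix()[:,j]*c for i,j,c in C),Rs[-1]
LO=np.array([-3.01,-.46,-1.47,.13,-1,.04,-2.66]);HI=np.array([3.01,2.08,1.51,2.56,4.14,2.09,2.66])
def ik(p,R,q0,w=.02):
    Rt=Ro.from_matrix(R)
    def f(q):
        T,Rq=fk(q); return np.r_[(T-p)*10,(Rq.inv()*Rt).as_rotvec()*3,w*(q-q0)]
    s=least_squares(f,np.clip(q0,LO+.01,HI-.01),bounds=(LO,HI)); T,Rq=fk(s.x)
    return s.x,np.linalg.norm(T-p),np.linalg.norm((Rq.inv()*Rt).as_rotvec())
TOE=np.array([.617,-.1245,0]);YAW=-.1
EX=np.array([np.cos(YAW),np.sin(YAW),0]);EY=np.array([-np.sin(YAW),np.cos(YAW),0]);EZ=np.array([0,0,1.])
def pose(th,rho,u,v,tau=None,lat=0.):
    """u: normal distance of TCP behind the front face, v along case from the toe, roll rho (hand leans to +y' for rho>0)"""
    tau=th if tau is None else tau
    n=np.cos(th)*EX+np.sin(th)*EZ; a=-np.sin(th)*EX+np.cos(th)*EZ
    p=TOE+u*n+v*a+lat*EY
    nt=np.cos(tau)*EX+np.sin(tau)*EZ; at=-np.sin(tau)*EX+np.cos(tau)*EZ
    z=-(np.cos(rho)*at+np.sin(rho)*EY)
    return p,np.column_stack([nt,np.cross(z,nt),z])
E
cat > t.py <<'E'
from ik import *
import sys
q00=[0.016,0.634,0.228,1.403,-0.141,1.119,0.152]
for rho in (-1.,-.8,-.6,-.4,-.2,.2,.4,.6,.8,1.):
    q=np.array(q00); out=[]
    for f in np.linspace(0.1,1,10):
        q,e1,e2=ik(*pose(0,rho*f,.03,.3),q)
    for v in (.25,.2,.17): q,e1,e2=ik(*pose(0,rho,.03,v),q)
    qs=q.copy(); worst=max(e1,e2); dmax=0
    for th in np.linspace(0,1.1,23):
        qn,e1,e2=ik(*pose(th,rho,.03,.17),q); dmax=max(dmax,np.abs(qn-q).max()); q=qn
        worst=max(worst,e1,e2); out.append(th if max(e1,e2)<.01 else -1)
    print(rho,qs.round(2),q.round(2),"worst",round(worst,3),"dmax",round(dmax,2),"ok upto",[round(o,2) for o in out if o<0][:1],out.index(-1) if -1 in out else None)
E
python3 t.py
```

```text
-1.0 [ 0.61  1.11 -0.23  1.29 -0.74  1.3   0.78] [ 1.32  1.43 -0.86  2.05 -0.93  0.47  2.42] worst 0.0 dmax 0.08 ok upto [] None
-0.8 [ 0.54  1.02 -0.17  1.35 -0.66  1.18  0.72] [ 1.46  1.57 -1.14  2.19 -1.    0.04  2.48] worst 0.031 dmax 0.13 ok upto [-1] 19
-0.6 [ 0.44  0.94 -0.1   1.41 -0.57  1.06  0.63] [ 1.49  1.55 -1.13  2.18 -1.    0.04  2.48] worst 0.183 dmax 0.2 ok upto [-1] 13
-0.4 [ 0.33  0.87 -0.02  1.46 -0.46  0.95  0.51] [ 1.52  1.53 -1.13  2.17 -1.    0.04  2.47] worst 0.336 dmax 0.39 ok upto [-1] 10
-0.2 [ 0.19  0.83  0.07  1.5  -0.33  0.87  0.36] [ 1.55  1.51 -1.12  2.16 -1.    0.04  2.46] worst 0.49 dmax 0.48 ok upto [-1] 9
0.2 [-0.13  0.84  0.3   1.55 -0.03  0.78 -0.  ] [ 0.28  1.43 -0.9   2.56  2.38  2.09 -2.66] worst 0.165 dmax 1.71 ok upto [-1] 15
0.4 [-0.28  0.89  0.42  1.55  0.11  0.79 -0.18] [ 0.27  1.38 -1.01  2.56  2.14  2.09 -2.66] worst 0.164 dmax 1.46 ok upto [-1] 16
0.6 [-0.41  0.96  0.53  1.55  0.23  0.82 -0.33] [ 0.25  1.35 -1.05  2.5   1.96  2.09 -2.66] worst 0.201 dmax 1.26 ok upto [-1] 18
0.8 [-0.52  1.06  0.62  1.53  0.32  0.88 -0.46] [ 0.15  1.34 -1.    2.3   1.76  2.09 -2.66] worst 0.214 dmax 0.81 ok upto [-1] 17
1.0 [-0.6   1.17  0.69  1.5   0.39  0.95 -0.56] [-1.17  1.75  1.05  2.25  1.02  0.04 -2.66] worst 0.051 dmax 0.72 ok upto [-1] 18
```

```bash
cat > t2.py <<'E'
from ik import *
q00=[0.016,0.634,0.228,1.403,-0.141,1.119,0.152]
for r0 in (-.3,):
  for r1 in (-.5,-.7,-.9):
    for tm in (.5,.6,.7,.8):
      for vend in (.17,.19):
        q=np.array(q00)
        for f in np.linspace(0.25,1,4): q,e1,e2=ik(*pose(0,r0*f,.03,.3),q)
        q,e1,e2=ik(*pose(0,r0,.03,.175),q); qs=q; worst=0;d=0;m=9
        for th in np.linspace(0,1.1,12):
            tau=min(th,tm) if 0 else th*tm/1.1
            qn,e1,e2=ik(*pose(th,r0+(r1-r0)*min(th/.7,1),.03,.175+(vend-.175)*th/1.1,tau),q)
            d=max(d,np.abs(qn-q).max()); q=qn; worst=max(worst,e1,e2); m=min(m,(q-LO).min(),(HI-q).min())
        print(r1,tm,vend,q.round(2),"worst",round(worst,3),"d",round(d,2),"margin",round(m,2))
E
python3 t2.py
```

```text
-0.5 0.5 0.17 [ 1.04  1.   -0.8   2.19 -1.    0.04  1.62] worst 0.081 d 0.33 margin 0.0
-0.5 0.5 0.19 [ 1.07  0.97 -0.81  2.23 -1.    0.04  1.62] worst 0.085 d 0.32 margin 0.0
-0.5 0.6 0.17 [ 1.12  1.05 -0.86  2.19 -1.    0.04  1.73] worst 0.129 d 0.47 margin 0.0
-0.5 0.6 0.19 [ 1.15  1.03 -0.87  2.23 -1.    0.04  1.73] worst 0.132 d 0.45 margin 0.0
-0.5 0.7 0.17 [ 1.2   1.11 -0.92  2.18 -1.    0.04  1.85] worst 0.172 d 0.48 margin 0.0
-0.5 0.7 0.19 [ 1.23  1.09 -0.93  2.22 -1.    0.04  1.85] worst 0.174 d 0.47 margin 0.0
-0.5 0.8 0.17 [ 1.28  1.2  -0.98  2.18 -1.    0.04  1.99] worst 0.208 d 0.5 margin 0.0
-0.5 0.8 0.19 [ 1.31  1.18 -0.99  2.22 -1.    0.04  1.99] worst 0.209 d 0.49 margin 0.0
-0.7 0.5 0.17 [ 1.15  1.13 -0.88  2.17 -0.69  0.1   1.42] worst 0.0 d 0.11 margin 0.06
-0.7 0.5 0.19 [ 1.18  1.11 -0.9   2.21 -0.71  0.09  1.45] worst 0.0 d 0.11 margin 0.05
-0.7 0.6 0.17 [ 1.21  1.19 -0.95  2.2  -1.    0.04  1.84] worst 0.012 d 0.43 margin 0.0
-0.7 0.6 0.19 [ 1.24  1.17 -0.96  2.23 -1.    0.04  1.84] worst 0.017 d 0.41 margin 0.0
-0.7 0.7 0.17 [ 1.27  1.25 -0.99  2.19 -1.    0
[... 300 characters left out ...]
 0.0
-0.9 0.5 0.17 [ 1.12  1.16 -0.74  2.03 -0.74  0.45  1.55] worst 0.0 d 0.12 margin 0.26
-0.9 0.5 0.19 [ 1.15  1.15 -0.74  2.07 -0.75  0.44  1.58] worst 0.0 d 0.12 margin 0.25
-0.9 0.6 0.17 [ 1.19  1.22 -0.83  2.06 -0.71  0.37  1.63] worst 0.0 d 0.13 margin 0.27
-0.9 0.6 0.19 [ 1.22  1.21 -0.83  2.1  -0.73  0.36  1.66] worst 0.0 d 0.14 margin 0.25
-0.9 0.7 0.17 [ 1.26  1.29 -0.91  2.09 -0.67  0.29  1.7 ] worst 0.0 d 0.15 margin 0.25
-0.9 0.7 0.19 [ 1.29  1.27 -0.92  2.13 -0.69  0.28  1.72] worst 0.0 d 0.15 margin 0.24
-0.9 0.8 0.17 [ 1.32  1.36 -0.98  2.11 -0.61  0.23  1.75] worst 0.0 d 0.16 margin 0.19
-0.9 0.8 0.19 [ 1.35  1.35 -0.99  2.15 -0.63  0.22  1.77] worst 0.0 d 0.16 margin 0.18
```

```bash
cat > clr.py <<'E'
from ik import *
g=np.array([[x,y,z] for x in np.linspace(-.0935,.0935,13) for y in np.linspace(-.0375,.0375,7) for z in np.linspace(-.064,-.22,9)])
w=np.array([[.06*np.cos(a),.06*np.sin(a),z] for a in np.linspace(0,6.28,13) for z in np.linspace(-.22,-.38,7)])
def fing(o): return np.array([[s*(o/2+k),y,z] for s in(-1,1) for k in(0,.0175) for y in(-.009,.009) for z in np.linspace(0,-.064,6)])
CYL={"tube":(.568,-.300,.0245,.168),"pink":(.69,-.256,.034,.2),"blue":(.737,-.127,.034,.2),"red":(.687,-.028,.034,.2),"pot":(.586,.092,.045,.22),"jar":(.506,.137,.036,.046)}
def case_dist(P,th):
    n=np.cos(th)*EX+np.sin(th)*EZ; a=-np.sin(th)*EX+np.cos(th)*EZ
    c=np.column_stack([(P-TOE)@n-.02,(P-TOE)@EY,(P-TOE)@a-.1]); d=np.abs(c)-[.02,.028,.1]
    return np.where((d>0).any(1),np.linalg.norm(np.maximum(d,0),axis=1),d.max(1)).min()
rc=np.array([.501,-.0955,0]);
def rest_dist(P):
    a=-.09; Q=(P-rc)@rz(a) ; m=9
    for c,h in (((0,0,.005),(.035,.1,.005)),((0,.094,.033),(.014,.006,.033)),((0,-.094,.033),(.014,.006,.033)),((0,0,.048),(.012,.088,.012))):
        d=np.abs(Q-c)-h; m=min(m,np.where((d>0).any(1),np.linalg.norm(np.maximum(d,0),axis=1),d.max(1)).min())
    return m
def rz(a): return np.array([[np.cos(a),-np.sin(a),0],[np.sin(a),np.cos(a),0],[0,0,1]])
def clear(p,R,o,th):
    B=np.vstack([g,w])@R.T+p; F=fing(o)@R.T+p; r={}
    for k,(x,y,rr,h) in CYL.items():
        A=np.vstack([B,F]); dh=np.hypot(A[:,0]-x,A[:,1]-y)-rr; dz=A[:,2]-h
        r[k]=np.where((dh>0)|(dz>0),np.hypot(np.maximum(dh,0),np.maximum(dz,0)),np.maximum(dh,dz)).min()
    r["desk"]=min(B[:,2].min(),F[:,2].min()); r["case_body"]=case_dist(B,th); r["case_f"]=case_dist(F,th); r["rest"]=rest_dist(np.vstack([B,F]))
    return {k:round(float(v)*1000) for k,v in r.items()}
E
cat > t3.py <<'E'
from clr import *
o=.05
for r0,r1,tm in ((-.35,-.9,.7),(-.35,-.9,.6)):
  q=np.array([0.016,0.634,0.228,1.403,-0.141,1.119,0.152])
  for f in (.3,.6,1): q,e1,e2=ik(*pose(0,r0*f,.03,.3),q)
  for th in (0,.2,.4,.6,.8,1.,1.1):
    tau=th*tm/1.1; oo=.056+.02*th/1.1; dl=th-tau
    # front finger touches head edge (v=.2): put TCP penetration e past edge
    e=.025; 
    nt=np.cos(tau)*EX+np.sin(tau)*EZ; at=-np.sin(tau)*EX+np.cos(tau)*EZ
    head=TOE+.2*(-np.sin(th)*EX+np.cos(th)*EZ)
    p=head-e*at+(oo/2)*nt
    rho=r0+(r1-r0)*min(th/.9,1)
    _,R=pose(th,rho,0,0,tau)
    q,e1,e2=ik(p,R,q)
    print(th,q.round(2),round(max(e1,e2),3),p.round(3),{k:v for k,v in clear(p,R,oo,th).items() if v<40})
E
python3 t3.py
```

```text
0 [ 0.29  0.85 -0.    1.47 -0.43  0.93  0.47] 0.0 [ 0.645 -0.127  0.175] {'pink': 39, 'blue': 12, 'case_body': 31, 'case_f': 0}
0.2 [ 0.47  0.81 -0.17  1.67 -0.55  0.75  0.7 ] 0.0 [ 0.61  -0.124  0.175] {'pink': 38, 'case_body': 27, 'case_f': 0}
0.4 [ 0.69  0.84 -0.4   1.83 -0.66  0.6   0.96] 0.0 [ 0.576 -0.12   0.168] {'case_body': 24, 'case_f': 1}
0.6 [ 0.92  0.94 -0.63  1.94 -0.71  0.48  1.21] 0.0 [ 0.545 -0.117  0.154] {'case_body': 21, 'case_f': 0}
0.8 [ 1.09  1.1  -0.79  2.   -0.69  0.42  1.41] 0.0 [ 0.517 -0.114  0.135] {'case_body': 19, 'case_f': 0}
1.0 [ 1.21  1.24 -0.88  2.04 -0.63  0.34  1.56] 0.0 [ 0.494 -0.112  0.11 ] {'case_body': 18, 'case_f': 1, 'rest': 29}
1.1 [ 1.26  1.31 -0.93  2.07 -0.6   0.28  1.63] 0.0 [ 0.485 -0.111  0.096] {'case_body': 17, 'case_f': 1, 'rest': 28}
0 [ 0.29  0.85 -0.    1.47 -0.43  0.93  0.47] 0.0 [ 0.645 -0.127  0.175] {'pink': 39, 'blue': 12, 'case_body': 31, 'case_f': 0}
0.2 [ 0.46  0.81 -0.16  1.66 -0.54  0.77  0.68] 0.0 [ 0.61  -0.124  0.174] {'pink': 36, 'case_body': 26, 'case_f': 1}
0.4 [ 0.66  0.84 -0.35  1.8  -0.65  0.64  0.93] 0.0 [ 0.576 -0.12   0.167] {'case_body': 23, 'case_f': 1}
0.6 [ 0.87  0.92 -0.55  1.91 -0.71  0.54  1.16] 0.0 [ 0.544 -0.117  0.152] {'case_body': 19, 'case_f': 0}
0.8 [ 1.03  1.06 -0.7   1.96 -0.71  0.49  1.36] 0.0 [ 0.517 -0.114  0.132] {'case_body': 17, 'case_f': 0}
1.0 [ 1.15  1.19 -0.8   2.01 -0.67  0.41  1.51] 0.0 [ 0.494 -0.112  0.106] {'case_body': 16, 'case_f': 1, 'rest': 30}
1.1 [ 1.2   1.26 -0.84  2.04 -0.65  0.35  1.58] 0.0 [ 0.485 -0.111  0.092] {'case_body': 16, 'case_f': 1, 'rest': 30}
```

```bash
cat > seg.py <<'E'
from clr import *
def P(th,tau,rho,w,e=.025,gapf=0.,lat=None):
    """gapf: clearance between the front finger and the head edge"""
    nt=np.cos(tau)*EX+np.sin(tau)*EZ; at=-np.sin(tau)*EX+np.cos(tau)*EZ
    head=TOE+.2*(-np.sin(th)*EX+np.cos(th)*EZ)
    lat=.8*e*np.tan(-rho) if lat is None else lat
    p=head-e*at+(w/2-gapf)*nt+lat*EY
    return p,pose(th,rho,0,0,tau)[1]
def state():
    s=log(); print("t",round(s["time_s"],2),"q",s["qpos"].round(2),"p",s["tcp_pos"].round(4),"F",s["wrist_force"].round(1),"w",round(s["width"],4)); return s
E
python3 - <<'E'
from seg import *
s=state()
p1,R1=P(0,0,-.35,.066,e=-.08,gapf=.015,lat=.007); print(p1)
R0=Ro.from_rotvec(s["ee_rot"]); d=(R0.inv()*Ro.from_matrix(R1)).as_rotvec(); p0=s["tcp_pos"]
for r in rows([(p0+(p1-p0)*f,(R0*Ro.from_rotvec(d*f)).as_matrix()) for f in (.125,.25,.375,.5,.625,.75,.875,1)],s): print(r)
E
```

```text
t 5.0 q [ 0.18  0.32 -0.01  2.25 -0.76  0.1   0.83] p [ 0.509  -0.1141  0.3077] F [1.  0.3 1.1] w 0.0881
[ 0.63560891 -0.11933197  0.28      ]
[0.012, -0.001, 0.011, 0.039, -0.063, 0.013]
[0.024, -0.001, 0.021, 0.078, -0.125, 0.026]
[0.036, -0.002, 0.032, 0.117, -0.188, 0.038]
[0.049, -0.002, 0.043, 0.156, -0.25, 0.051]
[0.061, -0.003, 0.054, 0.195, -0.313, 0.064]
[0.073, -0.003, 0.064, 0.234, -0.375, 0.077]
[0.085, -0.004, 0.075, 0.273, -0.438, 0.089]
[0.097, -0.004, 0.086, 0.312, -0.501, 0.102]
```

jog_arm(increments=[[[0.014, -0.001, 0.009, 0.039, -0.063, 0.013], [0.028, -0.001, 0.018, 0.078, -0.125, 0.026], [0.042, -0.002, 0.027, 0.117, -0.188, 0.038], [0.055, -0.002, 0.037, 0.156, -0.25, 0.051], [0.067, -0.003, 0.048, 0.195, -0.313, 0.064], [0.079, -0.003, 0.06, 0.234, -0.375, 0.077], [0.09, -0.004, 0.073, 0.273, -0.438, 0.089], [0.097, -0.004, 0.086, 0.312, -0.501, 0.102]]], hand=0.5)

```text
time_s: 5.67
tcp_pos: [0.637, -0.1191, 0.2805]
ee_rot: [-2.787, 0.137, -0.022]
wrist_force: [1.1, 0.0, -0.1]
width: 0.0662
```

Run:
```python
from seg import *
s=state()
for e in (-.08,-.04,0,.025):
    p1,R1=P(0,0,-.35,.066,e=e,gapf=.015,lat=.007); print(p1,clear(p1,R1,.066,0),rows([(p1,R1)],s))
```

```text
t 5.67 q [ 0.14  0.74  0.29  1.41 -0.58  1.18  0.54] p [ 0.637  -0.1191  0.2805] F [ 1.1  0.  -0.1] w 0.0662
[ 0.63560891 -0.11933197  0.28      ] {'tube': 188, 'pink': 118, 'blue': 79, 'red': 99, 'pot': 165, 'jar': 323, 'desk': 277, 'case_body': 129, 'case_f': 78, 'rest': 229} [[-0.001, 0.001, 0.0, -0.002, 0.002, 0.001]]
[ 0.63560891 -0.11933197  0.24      ] {'tube': 159, 'pink': 96, 'blue': 41, 'red': 69, 'pot': 155, 'jar': 295, 'desk': 237, 'case_body': 90, 'case_f': 39, 'rest': 192} [[-0.001, 0.014, 0.038, -0.002, 0.002, 0.001]]
[ 0.63560891 -0.11933197  0.2       ] {'tube': 131, 'pink': 62, 'blue': 18, 'red': 54, 'pot': 153, 'jar': 270, 'desk': 197, 'case_body': 52, 'case_f': 11, 'rest': 155} [[-0.001, 0.028, 0.075, -0.002, 0.002, 0.001]]
[ 0.63560891 -0.11933197  0.175     ] {'tube': 118, 'pink': 45, 'blue': 17, 'red': 54, 'pot': 150, 'jar': 256, 'desk': 172, 'case_body': 29, 'case_f': 11, 'rest': 134} [[-0.001, 0.037, 0.099, -0.002, 0.002, 0.001]]
```

```bash
cat > t4.py <<'E'
from seg import *
def prof(th,r0=-.35,r1=-.85,tm=.75):
    tau=th if th<.4 else .4+(th-.4)*(tm-.4)/.7
    return tau, r0+(r1-r0)*min(th/.8,1)
if __name__=="__main__":
    q=observe()["qpos"]
    for tm,r1 in ((.75,-.85),(.65,-.85),(.75,-.95)):
      qq=q
      for th in (0,.1,.2,.3,.4,.5,.6,.7,.8,.9,1.,1.1):
        tau,rho=prof(th,r1=r1,tm=tm); w=.046 if th<.45 else .06
        p,R=P(th,tau,rho,w); qq,e1,e2=ik(p,R,qq)
        print(th,round(tau,2),round(rho,2),qq.round(2),round(max(e1,e2),3),{k:v for k,v in clear(p,R,w,th).items() if v<35})
E
python3 t4.py
python3 - <<'E'
from seg import *
from fit import vision,cv2
for n in("side","top"):
    p=vision.grab_frame(n); f=p["frame"]; f=f[130:330,200:450] if n=="side" else f[80:280,200:450]
    cv2.imwrite(f"pics/a_{n}.png",cv2.resize(f,None,fx=3,fy=3,interpolation=cv2.INTER_CUBIC)[:,:,::-1])
E
```

```text
0 0 -0.35 [ 0.16  0.86  0.24  1.5  -0.64  0.98  0.64] 0.0 {'blue': 22, 'case_body': 28, 'case_f': 0}
0.1 0.1 -0.41 [ 0.25  0.81  0.14  1.64 -0.73  0.85  0.8 ] 0.0 {'case_body': 26, 'case_f': 0}
0.2 0.2 -0.47 [ 0.36  0.78  0.02  1.77 -0.85  0.73  1.  ] 0.0 {'case_body': 24, 'case_f': 0}
0.3 0.3 -0.54 [ 0.49  0.78 -0.13  1.87 -0.98  0.63  1.24] 0.0 {'case_body': 22, 'case_f': 0}
0.4 0.4 -0.6 [ 0.72  0.83 -0.42  1.96 -1.    0.47  1.39] 0.0 {'case_body': 20, 'case_f': 0}
0.5 0.45 -0.66 [ 0.84  0.88 -0.56  1.99 -1.    0.42  1.48] 0.0 {'case_body': 17, 'case_f': 0}
0.6 0.5 -0.72 [ 0.95  0.96 -0.68  2.03 -1.    0.37  1.58] 0.0 {'case_body': 13, 'case_f': 0}
0.7 0.55 -0.79 [ 1.03  1.04 -0.76  2.06 -1.    0.35  1.69] 0.0 {'case_body': 9, 'case_f': 0}
0.8 0.6 -0.85 [ 1.09  1.12 -0.8   2.07 -0.98  0.35  1.77] 0.0 {'case_body': 6, 'case_f': 0}
0.9 0.65 -0.85 [ 1.16  1.2  -0.89  2.12 -0.97  0.25  1.86] 0.0 {'case_body': 6, 'case_f': 0}
1.0 0.7 -0.85 [ 1.23  1.28 -0.96  2.15 -0.95  0.15  1.93] 0.0 {'case_body': 6, 'case_f': 0, 'rest': 30}
1.1 0.75 -0.85 [ 1.28  1.37 -1.01  2.18 -0.91  0.08  1.99] 
[... 1651 characters left out ...]
9, 'case_f': 0}
0.5 0.45 -0.72 [ 0.84  0.91 -0.53  1.96 -1.    0.51  1.5 ] 0.0 {'case_body': 14, 'case_f': 0}
0.6 0.5 -0.8 [ 0.93  0.98 -0.62  1.99 -1.    0.5   1.61] 0.0 {'case_body': 10, 'case_f': 0}
0.7 0.55 -0.87 [ 1.    1.05 -0.67  2.01 -0.99  0.5   1.71] 0.0 {'case_body': 6, 'case_f': 0}
0.8 0.6 -0.95 [ 1.05  1.13 -0.7   2.01 -0.97  0.53  1.79] 0.0 {'case_body': 3, 'case_f': 1}
0.9 0.65 -0.95 [ 1.1   1.19 -0.76  2.05 -0.98  0.46  1.89] 0.0 {'case_body': 3, 'case_f': 1}
1.0 0.7 -0.95 [ 1.16  1.26 -0.81  2.08 -0.98  0.39  1.98] 0.0 {'case_body': 3, 'case_f': 1, 'rest': 29}
1.1 0.75 -0.95 [ 1.21  1.33 -0.85  2.11 -0.97  0.32  2.07] 0.0 {'desk': 34, 'case_body': 1, 'case_f': 1, 'rest': 27}
```

View pics/a_side.png

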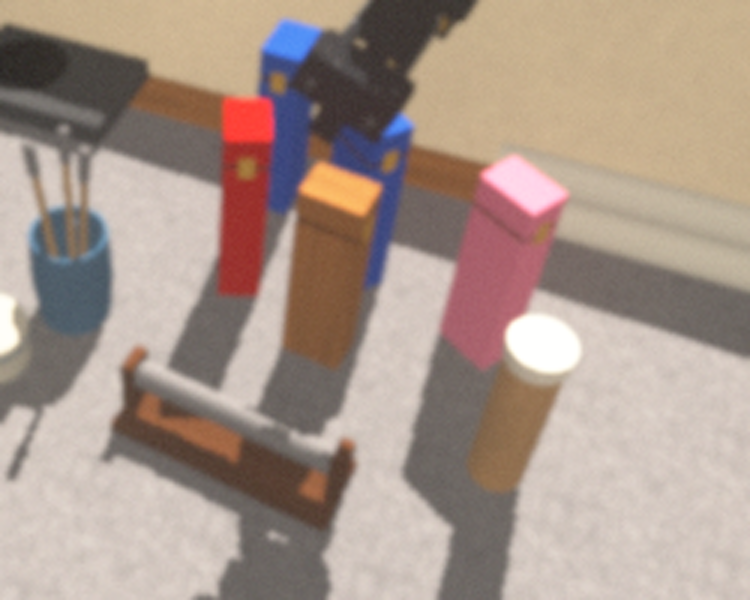

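View pics/a_top.png

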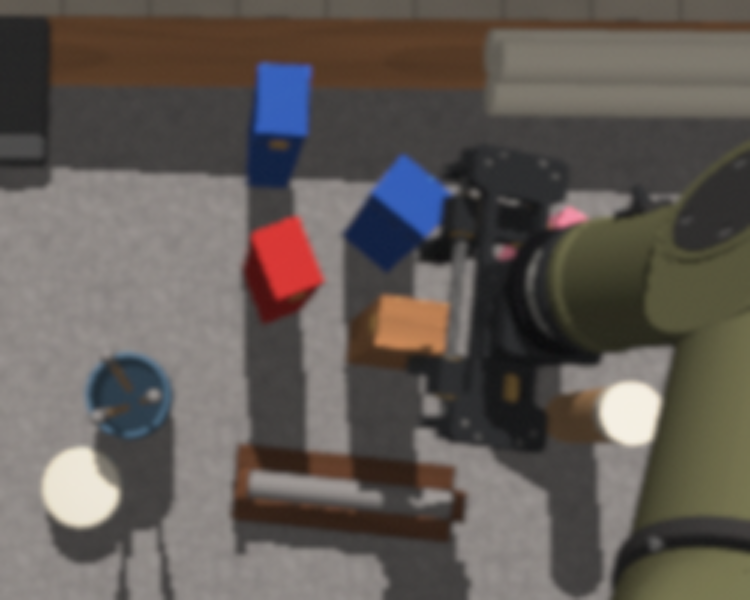

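```bash
cat > t5.py <<'E'
from seg import *
q=observe()["qpos"]
def run(q,pts,pr=False):
    m=9
    for a in pts:
        p,R=a; q,e1,e2=ik(p,R,q,.005)
        m=min(m,(q-LO).min(),(HI-q).min())
    return q,m,max(e1,e2)
for r0,r1,tr,tm,e in ((-.35,-.85,.8,.75,.02),(-.35,-.85,.5,.75,.02),(-.35,-.95,.5,.75,.02),(-.35,-.85,.4,.65,.02),(-.35,-.9,.6,.6,.02),(-.2,-.9,.6,.6,.02)):
    qq=q;res=[]
    for th in np.linspace(0,1.1,23):
        tau=th if th<.4 else .4+(th-.4)*(tm-.4)/.7
        rho=r0+(r1-r0)*min(th/tr,1); w=.046 if th<.45 else .06
        p,R=P(th,tau,rho,w,e=e,lat=.6*e*np.tan(-rho)); qq,e1,e2=ik(p,R,qq,.005); c=clear(p,R,w,th)
        res.append((qq[4],qq[5],max(e1,e2),c["case_body"]))
    res=np.array(res); print(r0,r1,tr,tm,"q5min",res[:,0].min().round(2),"q6min",res[:,1].min().round(2),"err",res[:,2].max().round(3),"body",res[:,3].min(),qq.round(2))
E
python3 t5.py
```

```text
-0.35 -0.85 0.8 0.75 q5min -1.0 q6min 0.12 err 0.0 body 12.0 [ 1.28  1.34 -0.98  2.17 -0.95  0.12  2.03]
-0.35 -0.85 0.5 0.75 q5min -1.0 q6min 0.13 err 0.0 body 12.0 [ 1.28  1.34 -0.98  2.17 -0.97  0.13  2.04]
-0.35 -0.95 0.5 0.75 q5min -1.0 q6min 0.39 err 0.0 body 9.0 [ 1.2   1.29 -0.8   2.1  -1.    0.39  2.1 ]
-0.35 -0.85 0.4 0.65 q5min -1.0 q6min 0.22 err 0.0 body 9.0 [ 1.21  1.26 -0.87  2.15 -0.99  0.22  1.96]
-0.35 -0.9 0.6 0.6 q5min -1.0 q6min 0.38 err 0.0 body 8.0 [ 1.13  1.21 -0.73  2.09 -1.    0.38  1.93]
-0.2 -0.9 0.6 0.6 q5min -1.0 q6min 0.38 err 0.0 body 8.0 [ 1.13  1.21 -0.73  2.09 -1.    0.38  1.93]
```

jog_arm(increments=[[[0, 0.007, 0.019, 0, 0, 0], [0, 0.014, 0.038, 0, 0, 0], [-0.001, 0.021, 0.057, 0, 0, 0], [-0.001, 0.028, 0.075, 0, 0, 0], [-0.001, 0.032, 0.085, 0, 0, 0], [-0.001, 0.035, 0.094, -0.002, 0.002, 0.001], [-0.001, 0.035, 0.094, -0.002, 0.002, 0.001]]])

```text
time_s: 6.35
tcp_pos: [0.6348, -0.1199, 0.1748]
ee_rot: [-2.789, 0.142, -0.018]
wrist_force: [0.3, 1.7, 0.1]
width: 0.066
```

Run:
```python
from seg import *
from fit import vision,cv2
s=state()
for n in("side","top"):
    p=vision.grab_frame(n); f=p["frame"]; f=f[130:330,200:450] if n=="side" else f[80:280,200:450]
    cv2.imwrite(f"pics/b_{n}.png",cv2.resize(f,None,fx=3,fy=3,interpolation=cv2.INTER_CUBIC)[:,:,::-1])
```

```text
t 6.35 q [ 0.16  0.85  0.24  1.52 -0.64  0.98  0.64] p [ 0.6348 -0.1199  0.1748] F [0.3 1.7 0.1] w 0.066
```

View pics/b_side.png

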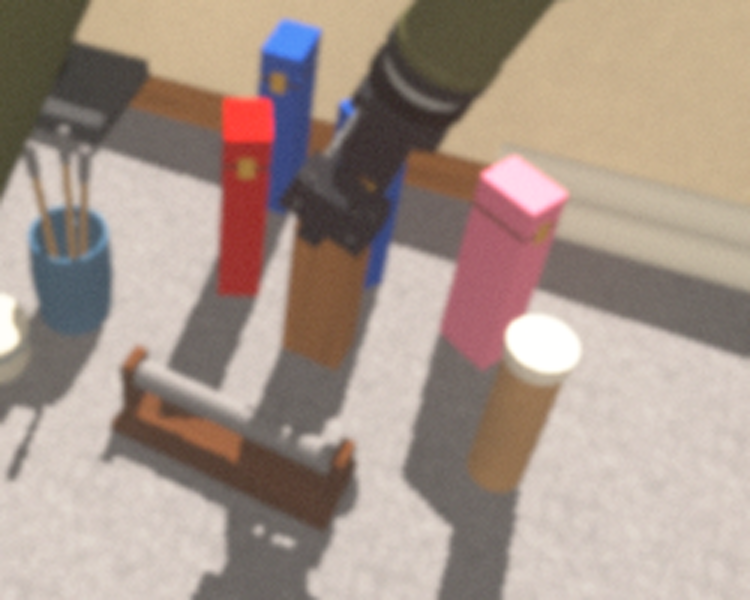

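View pics/b_top.png

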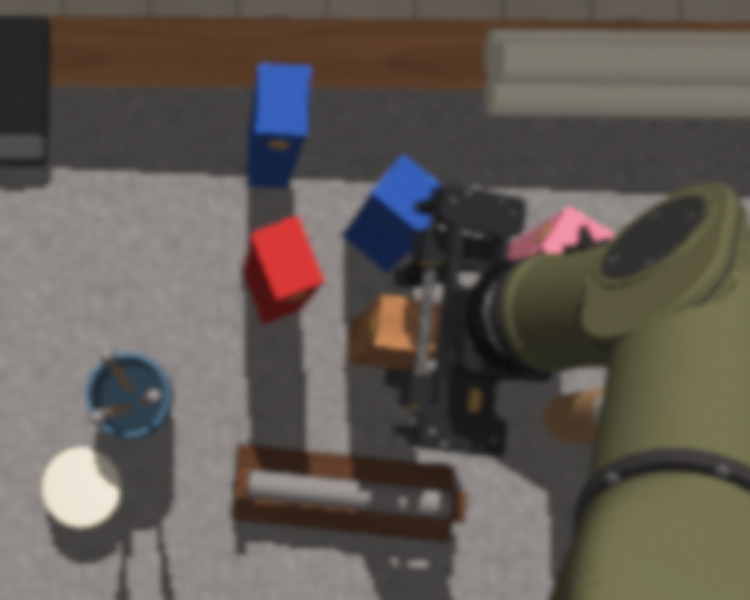

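jog_arm(increments=[[[0.002, 0, -0.003, 0, 0, 0], [0.002, 0, -0.003, 0, 0, 0], [0.002, 0, -0.003, 0, 0, 0]]], hand=0.25)

```text
time_s: 6.7
tcp_pos: [0.6389, -0.1222, 0.1807]
ee_rot: [-2.791, 0.14, -0.026]
wrist_force: [-0.1, -0.0, 0.5]
width: 0.0552
```

jog_arm(increments=[[[0.001, 0, 0, 0, 0, 0], [0.001, 0, 0, 0, 0, 0], [0.001, 0, 0, 0, 0, 0], [0.001, 0, 0, 0, 0, 0]]], hand=0.07)

```text
time_s: 7.03
tcp_pos: [0.6399, -0.1222, 0.1808]
ee_rot: [-2.791, 0.14, -0.026]
wrist_force: [0.1, 0.1, 0.2]
width: 0.0471
```

```bash
cat > nx.py <<'E'
from seg import *
import sys
# usage: th list... ; profile
r0,r1,tr,tm,e=-.35,-.9,.6,.7,.02
def prof(th):
    tau=th if th<.4 else .4+(th-.4)*(tm-.4)/.7
    return tau,r0+(r1-r0)*np.clip(th/tr,0,1)
def tgt(th,w,gapf=0.,e=e):
    tau,rho=prof(th); return P(th,tau,rho,w,e=e,gapf=gapf,lat=.6*e*np.tan(-rho))
if __name__=="__main__":
    s=state(); w=float(sys.argv[1]); gf=float(sys.argv[2])
    for th in map(float,sys.argv[3:]): print(th,rows([tgt(th,w,gf)],s)[0])
E
python3 nx.py .047 .005 0 .03 .06 .09 .12 .15 .18 .21
```

```text
t 7.03 q [ 0.16  0.85  0.24  1.5  -0.63  0.99  0.64] p [ 0.6399 -0.1222  0.1808] F [0.1 0.1 0.2] w 0.0471
0.0 [-0.004, 0.0, 0.001, 0.002, -0.001, -0.0]
0.03 [-0.009, -0.0, 0.0, 0.03, 0.027, -0.011]
0.06 [-0.015, -0.001, 0.0, 0.057, 0.055, -0.022]
0.09 [-0.02, -0.001, 0.0, 0.085, 0.082, -0.034]
0.12 [-0.026, -0.001, 0.0, 0.112, 0.109, -0.047]
0.15 [-0.031, -0.002, 0.001, 0.14, 0.136, -0.061]
0.18 [-0.037, -0.002, 0.001, 0.167, 0.163, -0.076]
0.21 [-0.042, -0.002, 0.002, 0.194, 0.189, -0.091]
```

jog_arm(increments=[[[-0.005, 0, 0, 0.01, 0.009, -0.004], [-0.008, 0, 0, 0.025, 0.022, -0.009], [-0.012, 0, 0, 0.04, 0.039, -0.016], [-0.015, -0.001, 0, 0.057, 0.055, -0.022], [-0.019, -0.001, 0, 0.075, 0.073, -0.03], [-0.022, -0.001, 0, 0.092, 0.09, -0.038], [-0.026, -0.001, 0, 0.112, 0.109, -0.047], [-0.03, -0.002, 0.001, 0.13, 0.127, -0.056]]])

```text
time_s: 7.7
tcp_pos: [0.6097, -0.1176, 0.1806]
ee_rot: [-2.662, 0.089, -0.221]
wrist_force: [0.5, -0.7, 0.6]
width: 0.0475
```

```bash
python3 nx.py .047 .003 .14 .16 .18 .2 .22 .24 .26 .28 .3
python3 - <<'E'
from seg import *
from fit import vision,cv2
for n in("side",):
    p=vision.grab_frame(n); f=p["frame"]; f=f[130:330,200:450] if n=="side" else f[80:280,200:450]
    cv2.imwrite(f"pics/c_{n}.png",cv2.resize(f,None,fx=3,fy=3,interpolation=cv2.INTER_CUBIC)[:,:,::-1])
E
```

```text
t 7.7 q [ 0.32  0.8   0.08  1.7  -0.79  0.83  0.91] p [ 0.6097 -0.1176  0.1806] F [ 0.5 -0.7  0.6] w 0.0475
0.14 [0.003, -0.0, -0.0, 0.0, -0.001, -0.0]
0.16 [-0.0, -0.001, -0.0, 0.019, 0.016, -0.01]
0.18 [-0.004, -0.001, -0.0, 0.037, 0.034, -0.019]
0.2 [-0.008, -0.001, -0.0, 0.055, 0.051, -0.029]
0.22 [-0.011, -0.002, -0.0, 0.074, 0.068, -0.04]
0.24 [-0.015, -0.002, -0.0, 0.092, 0.085, -0.05]
0.26 [-0.018, -0.002, -0.0, 0.11, 0.102, -0.061]
0.28 [-0.022, -0.002, -0.0, 0.128, 0.119, -0.073]
0.3 [-0.026, -0.003, 0.0, 0.147, 0.135, -0.084]
```

View pics/c_side.png

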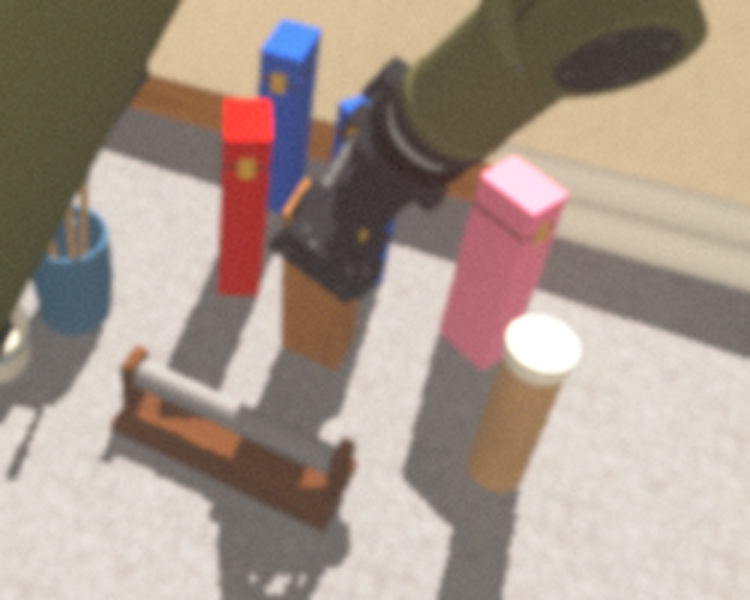

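jog_arm(increments=[[[-0.001, -0.001, 0, 0.02, 0.017, -0.01], [-0.003, -0.001, 0, 0.03, 0.028, -0.015], [-0.005, -0.001, 0, 0.042, 0.04, -0.022], [-0.008, -0.001, 0, 0.055, 0.051, -0.029], [-0.01, -0.002, 0, 0.067, 0.062, -0.036], [-0.012, -0.002, 0, 0.08, 0.074, -0.043], [-0.015, -0.002, 0, 0.092, 0.085, -0.05], [-0.017, -0.002, 0, 0.104, 0.097, -0.057]]])

```text
time_s: 8.42
tcp_pos: [0.5905, -0.1149, 0.1784]
ee_rot: [-2.551, 0.034, -0.361]
wrist_force: [-0.9, 0.6, 0.2]
width: 0.047
```

```bash
python3 nx.py .047 0 .26 .28 .3 .32 .34 .36 .38 .4 .42
```

```text
t 8.42 q [ 0.49  0.8  -0.09  1.81 -0.92  0.74  1.16] p [ 0.5905 -0.1149  0.1784] F [-0.9  0.6  0.2] w 0.047
0.26 [0.004, -0.001, 0.0, 0.006, 0.006, -0.007]
0.28 [0.0, -0.002, -0.0, 0.024, 0.022, -0.018]
0.3 [-0.003, -0.002, -0.0, 0.043, 0.039, -0.03]
0.32 [-0.007, -0.003, -0.0, 0.061, 0.055, -0.041]
0.34 [-0.01, -0.003, -0.0, 0.079, 0.071, -0.054]
0.36 [-0.014, -0.003, -0.0, 0.097, 0.086, -0.066]
0.38 [-0.018, -0.004, 0.0, 0.116, 0.102, -0.079]
0.4 [-0.021, -0.004, 0.0, 0.134, 0.117, -0.092]
0.42 [-0.025, -0.004, 0.001, 0.152, 0.123, -0.098]
```

jog_arm(increments=[[[0, -0.001, 0, 0.015, 0.013, -0.012], [-0.001, -0.002, 0, 0.03, 0.027, -0.021], [-0.003, -0.002, 0, 0.043, 0.039, -0.03], [-0.005, -0.002, 0, 0.052, 0.047, -0.035], [-0.007, -0.003, 0, 0.061, 0.055, -0.041], [-0.009, -0.003, 0, 0.07, 0.063, -0.048], [-0.01, -0.003, 0, 0.079, 0.071, -0.054], [-0.014, -0.003, 0, 0.097, 0.086, -0.066]]])

```text
time_s: 9.08
tcp_pos: [0.5776, -0.1103, 0.1772]
ee_rot: [-2.443, -0.038, -0.489]
wrist_force: [0.1, 0.0, -0.4]
width: 0.0475
```

```bash
python3 nx.py .047 0  .36 .38 .4 .42 .44 .46 .48
python3 - <<'E'
from seg import *
from fit import vision,cv2
for n in("side","top"):
    p=vision.grab_frame(n); f=p["frame"]; f=f[130:330,200:450] if n=="side" else f[80:280,200:450]
    cv2.imwrite(f"pics/d_{n}.png",cv2.resize(f,None,fx=3,fy=3,interpolation=cv2.INTER_CUBIC)[:,:,::-1])
E
```

```text
t 9.08 q [ 0.68  0.84 -0.31  1.88 -0.96  0.66  1.34] p [ 0.5776 -0.1103  0.1772] F [ 0.1  0.  -0.4] w 0.0475
0.36 [-0.001, 0.0, -0.0, -0.0, -0.001, 0.003]
0.38 [-0.005, -0.0, -0.0, 0.018, 0.014, -0.01]
0.4 [-0.008, -0.001, -0.0, 0.036, 0.03, -0.023]
0.42 [-0.012, -0.001, -0.0, 0.055, 0.036, -0.029]
0.44 [-0.016, -0.001, 0.0, 0.073, 0.042, -0.035]
0.46 [-0.02, -0.001, 0.001, 0.091, 0.048, -0.041]
0.48 [-0.023, -0.002, 0.001, 0.11, 0.054, -0.047]
```

View pics/d_side.png

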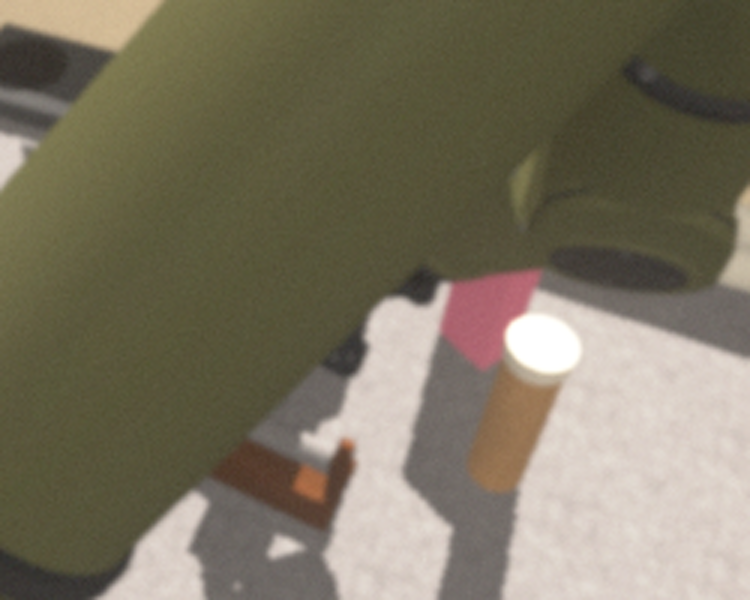

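View pics/d_top.png

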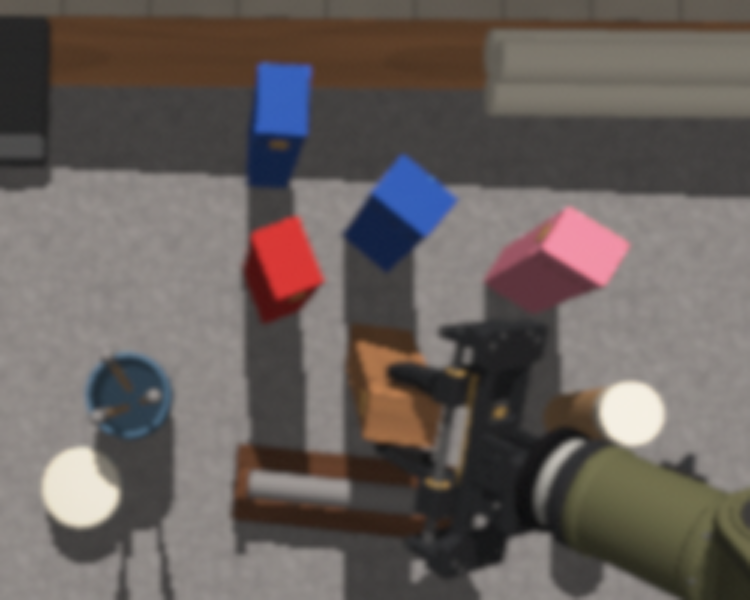

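jog_arm(increments=[[[-0.003, 0, 0, 0.009, 0.007, -0.005], [-0.005, 0, 0, 0.018, 0.014, -0.01], [-0.007, -0.001, 0, 0.027, 0.022, -0.016], [-0.009, -0.001, 0, 0.038, 0.031, -0.023], [-0.012, -0.001, 0, 0.055, 0.036, -0.029], [-0.016, -0.001, 0, 0.073, 0.042, -0.035], [-0.02, -0.001, 0.001, 0.091, 0.048, -0.041], [-0.023, -0.002, 0.001, 0.11, 0.054, -0.047]]])

```text
time_s: 9.85
tcp_pos: [0.5536, -0.1077, 0.1675]
ee_rot: [-2.324, -0.091, -0.555]
wrist_force: [0.1, 0.8, -0.4]
width: 0.047
```

```bash
python3 nx.py .047 0  .48 .5 .52 .54 .56 .58 .6 .62 .64
```

```text
t 9.85 q [ 0.84  0.92 -0.47  1.92 -0.97  0.63  1.49] p [ 0.5536 -0.1077  0.1675] F [ 0.1  0.8 -0.4] w 0.047
0.48 [0.003, -0.002, 0.001, -0.001, 0.001, -0.006]
0.5 [-0.001, -0.002, 0.001, 0.017, 0.007, -0.012]
0.52 [-0.005, -0.002, 0.002, 0.036, 0.012, -0.018]
0.54 [-0.009, -0.002, 0.002, 0.054, 0.018, -0.025]
0.56 [-0.013, -0.002, 0.003, 0.072, 0.024, -0.031]
0.58 [-0.016, -0.003, 0.003, 0.091, 0.029, -0.038]
0.6 [-0.02, -0.003, 0.004, 0.109, 0.034, -0.044]
0.62 [-0.024, -0.002, 0.004, 0.109, 0.04, -0.051]
0.64 [-0.028, -0.002, 0.005, 0.109, 0.046, -0.057]
```

jog_arm(increments=[[[-0.001, -0.002, 0.001, 0.017, 0.007, -0.012], [-0.003, -0.002, 0.001, 0.027, 0.009, -0.015], [-0.006, -0.002, 0.002, 0.041, 0.014, -0.02], [-0.009, -0.002, 0.002, 0.054, 0.018, -0.025], [-0.012, -0.002, 0.003, 0.068, 0.023, -0.03], [-0.015, -0.003, 0.003, 0.086, 0.028, -0.036], [-0.019, -0.003, 0.004, 0.104, 0.033, -0.042], [-0.022, -0.003, 0.004, 0.109, 0.037, -0.047]]])

```text
time_s: 10.52
tcp_pos: [0.5341, -0.1009, 0.157]
ee_rot: [-2.209, -0.155, -0.602]
wrist_force: [-0.7, -0.3, -0.4]
width: 0.0472
```

```bash
python3 nx.py .050 0  .6 .62 .64 .66 .68 .7 .72 .74
```

```text
t 10.52 q [ 0.93  1.01 -0.54  1.94 -0.96  0.66  1.61] p [ 0.5341 -0.1009  0.157 ] F [-0.7 -0.3 -0.4] w 0.0472
0.6 [0.004, -0.0, -0.0, -0.001, -0.003, 0.003]
0.62 [0.0, 0.0, -0.0, -0.001, 0.003, -0.004]
0.64 [-0.004, 0.0, 0.0, -0.001, 0.008, -0.011]
0.66 [-0.007, 0.001, 0.0, -0.001, 0.013, -0.018]
0.68 [-0.011, 0.001, 0.001, -0.001, 0.019, -0.024]
0.7 [-0.015, 0.002, 0.001, -0.001, 0.024, -0.031]
0.72 [-0.019, 0.002, 0.002, -0.001, 0.029, -0.038]
0.74 [-0.022, 0.003, 0.002, -0.001, 0.035, -0.044]
```

jog_arm(increments=[[[0, 0, 0, 0, 0.003, -0.004], [-0.001, 0, 0, 0, 0.004, -0.006], [-0.003, 0, 0, 0, 0.006, -0.009], [-0.005, 0, 0, 0, 0.01, -0.014], [-0.007, 0.001, 0, 0, 0.013, -0.018], [-0.01, 0.001, 0.001, 0, 0.018, -0.023], [-0.013, 0.002, 0.001, 0, 0.022, -0.028], [-0.016, 0.002, 0.001, 0, 0.026, -0.033]]], hand=0.14)

```text
time_s: 11.18
tcp_pos: [0.5207, -0.1001, 0.1473]
ee_rot: [-2.201, -0.178, -0.649]
wrist_force: [0.4, 0.6, -0.6]
width: 0.0504
```

```bash
python3 nx.py .053 0  .7 .72 .74 .76 .78 .8 .82 .84
python3 - <<'E'
from seg import *
from fit import vision,cv2
for n in("top",):
    p=vision.grab_frame(n); f=p["frame"]; f=f[130:330,200:450] if n=="side" else f[80:280,200:450]
    cv2.imwrite(f"pics/e_{n}.png",cv2.resize(f,None,fx=3,fy=3,interpolation=cv2.INTER_CUBIC)[:,:,::-1])
E
```

```text
t 11.18 q [ 0.99  1.05 -0.61  1.99 -0.97  0.59  1.69] p [ 0.5207 -0.1001  0.1473] F [ 0.4  0.6 -0.6] w 0.0504
0.7 [0.003, -0.001, 0.0, -0.001, -0.002, 0.002]
0.72 [-0.001, -0.0, 0.0, -0.001, 0.003, -0.004]
0.74 [-0.005, 0.0, 0.001, -0.001, 0.008, -0.011]
0.76 [-0.008, 0.001, 0.001, -0.001, 0.014, -0.018]
0.78 [-0.012, 0.001, 0.002, -0.001, 0.019, -0.025]
0.8 [-0.016, 0.002, 0.002, -0.001, 0.024, -0.031]
0.82 [-0.019, 0.003, 0.003, -0.001, 0.03, -0.038]
0.84 [-0.023, 0.003, 0.003, -0.001, 0.035, -0.045]
```

View pics/e_top.png

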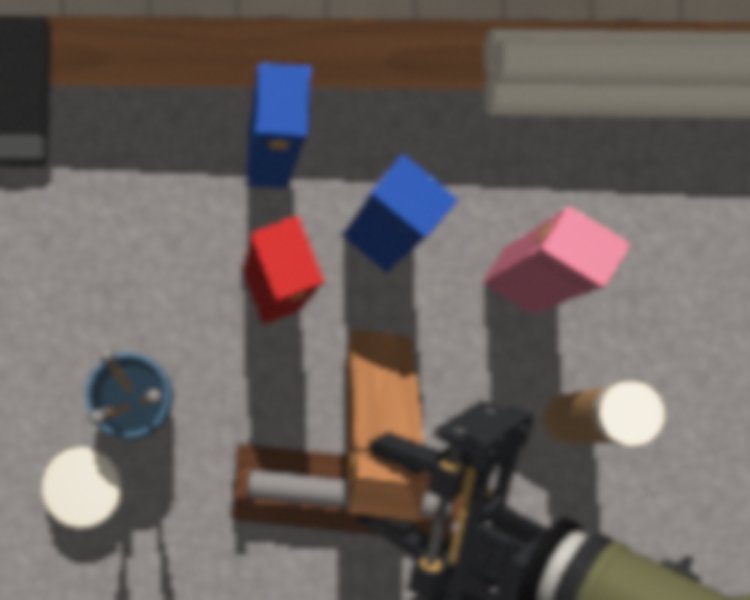

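jog_arm(increments=[[[-0.001, 0, 0, 0, 0.003, -0.004], [-0.002, 0, 0, 0, 0.005, -0.006], [-0.004, 0, 0.001, 0, 0.007, -0.01], [-0.006, 0, 0.001, 0, 0.011, -0.014], [-0.009, 0.001, 0.001, 0, 0.015, -0.019], [-0.012, 0.001, 0.002, 0, 0.019, -0.025], [-0.015, 0.002, 0.002, 0, 0.023, -0.03], [-0.018, 0.002, 0.002, 0, 0.028, -0.035]]], hand=0.2)

```text
time_s: 11.9
tcp_pos: [0.5056, -0.0987, 0.1348]
ee_rot: [-2.192, -0.201, -0.698]
wrist_force: [-0.9, -1.2, -1.7]
width: 0.053
```

```bash
python3 nx.py .056 0  .8 .82 .84 .86 .88 .9 .92 .94 .96
```

```text
t 11.9 q [ 1.06  1.1  -0.69  2.04 -0.97  0.5   1.78] p [ 0.5056 -0.0987  0.1348] F [-0.9 -1.2 -1.7] w 0.053
0.8 [0.005, -0.0, 0.0, -0.0, -0.004, 0.003]
0.82 [0.001, 0.0, 0.001, -0.0, 0.002, -0.004]
0.84 [-0.002, 0.001, 0.001, -0.0, 0.007, -0.011]
0.86 [-0.006, 0.001, 0.002, -0.0, 0.012, -0.017]
0.88 [-0.01, 0.002, 0.002, -0.0, 0.018, -0.024]
0.9 [-0.013, 0.003, 0.003, -0.0, 0.023, -0.031]
0.92 [-0.017, 0.004, 0.004, -0.0, 0.028, -0.037]
0.94 [-0.02, 0.005, 0.004, -0.0, 0.033, -0.044]
0.96 [-0.024, 0.006, 0.005, -0.0, 0.039, -0.051]
```

jog_arm(increments=[[[0, 0, 0.001, 0, 0.003, -0.006], [-0.001, 0.001, 0.001, 0, 0.005, -0.009], [-0.003, 0.001, 0.001, 0, 0.008, -0.012], [-0.005, 0.001, 0.002, 0, 0.011, -0.016], [-0.008, 0.002, 0.002, 0, 0.015, -0.02], [-0.011, 0.002, 0.002, 0, 0.02, -0.026], [-0.014, 0.003, 0.003, 0, 0.024, -0.031], [-0.017, 0.004, 0.004, 0, 0.028, -0.037]]], hand=0.27)

```text
time_s: 12.57
tcp_pos: [0.4941, -0.0968, 0.1205]
ee_rot: [-2.182, -0.228, -0.749]
wrist_force: [-1.1, -0.2, -0.1]
width: 0.056
```

```bash
python3 nx.py .058 0  .9 .92 .94 .96 .98 1.0 1.02 1.04 1.06 1.08 1.1
python3 - <<'E'
from seg import *
from fit import vision,cv2
for n in("side","top",):
    p=vision.grab_frame(n); f=p["frame"]; f=f[130:330,200:450] if n=="side" else f[80:280,200:450]
    cv2.imwrite(f"pics/f_{n}.png",cv2.resize(f,None,fx=3,fy=3,interpolation=cv2.INTER_CUBIC)[:,:,::-1])
E
```

```text
t 12.57 q [ 1.12  1.17 -0.76  2.08 -0.97  0.41  1.86] p [ 0.4941 -0.0968  0.1205] F [-1.1 -0.2 -0.1] w 0.056
0.9 [0.005, -0.001, -0.001, -0.001, -0.005, 0.006]
0.92 [0.002, -0.0, -0.0, -0.001, -0.0, -0.0]
0.94 [-0.002, 0.001, 0.0, -0.001, 0.005, -0.007]
0.96 [-0.006, 0.001, 0.001, -0.001, 0.011, -0.014]
0.98 [-0.009, 0.002, 0.002, -0.001, 0.016, -0.02]
1.0 [-0.013, 0.003, 0.002, -0.001, 0.021, -0.027]
1.02 [-0.016, 0.004, 0.003, -0.001, 0.027, -0.034]
1.04 [-0.02, 0.005, 0.004, -0.001, 0.032, -0.041]
1.06 [-0.023, 0.006, 0.005, -0.001, 0.037, -0.047]
1.08 [-0.027, 0.007, 0.006, -0.001, 0.042, -0.054]
1.1 [-0.03, 0.009, 0.007, -0.001, 0.048, -0.061]
```

View pics/f_top.png

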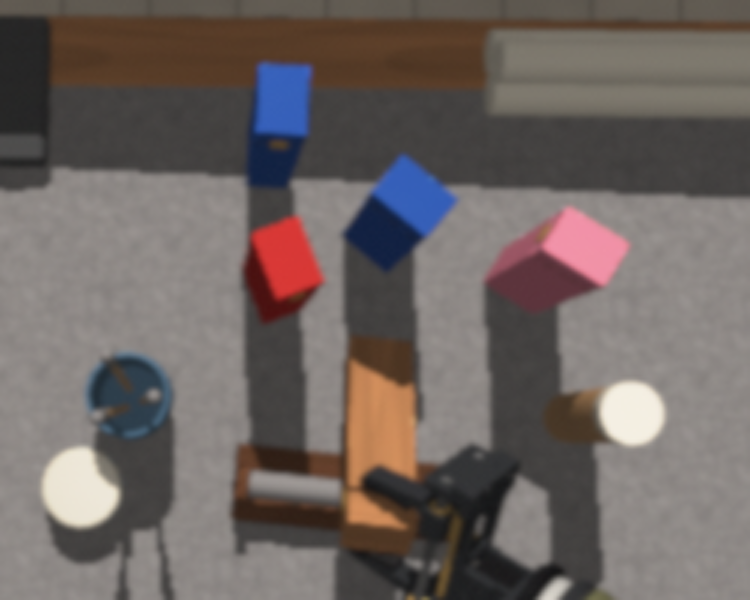

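View pics/f_side.png

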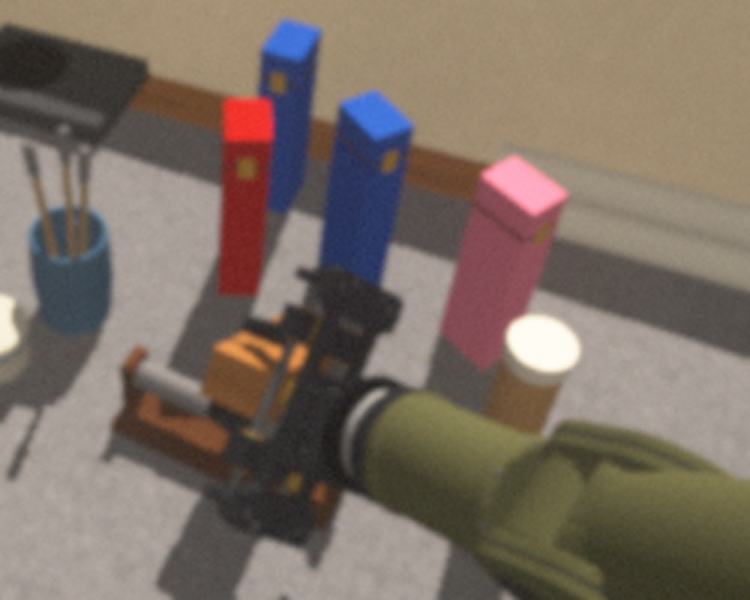

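jog_arm(increments=[[[0, 0, 0, 0, 0.003, -0.003], [-0.002, 0.001, 0, 0, 0.005, -0.007], [-0.004, 0.001, 0.001, 0, 0.008, -0.01], [-0.006, 0.001, 0.001, 0, 0.011, -0.014], [-0.008, 0.002, 0.002, 0, 0.014, -0.018], [-0.01, 0.002, 0.002, 0, 0.017, -0.022], [-0.013, 0.003, 0.002, 0, 0.021, -0.027], [-0.015, 0.003, 0.003, 0, 0.025, -0.032]]], hand=0.32)

```text
time_s: 13.33
tcp_pos: [0.4841, -0.0959, 0.1074]
ee_rot: [-2.173, -0.249, -0.794]
wrist_force: [-0.4, -0.4, -1.3]
width: 0.0582
```

```bash
python3 nx.py .060 0  1.0 1.02 1.04 1.06 1.08 1.1 1.12 1.14 1.16
python3 - <<'E'
from nx import *
for th in (1.04,1.08,1.12,1.16):
    p,R=tgt(th,.06); print(th,clear(p,R,.06,1.09))
E
```

```text
t 13.33 q [ 1.17  1.23 -0.81  2.1  -0.97  0.34  1.94] p [ 0.4841 -0.0959  0.1074] F [-0.4 -0.4 -1.3] w 0.0582
1.0 [0.004, -0.001, -0.001, 0.0, -0.004, 0.003]
1.02 [0.001, 0.0, 0.0, 0.0, 0.001, -0.003]
1.04 [-0.003, 0.001, 0.001, 0.0, 0.007, -0.01]
1.06 [-0.007, 0.002, 0.002, 0.0, 0.012, -0.017]
1.08 [-0.01, 0.003, 0.002, 0.0, 0.017, -0.024]
1.1 [-0.014, 0.004, 0.003, 0.0, 0.023, -0.03]
1.12 [-0.017, 0.005, 0.004, 0.0, 0.028, -0.037]
1.14 [-0.02, 0.007, 0.005, 0.0, 0.033, -0.044]
1.16 [-0.024, 0.008, 0.006, 0.0, 0.039, -0.05]
1.04 {'tube': 78, 'pink': 135, 'blue': 167, 'red': 147, 'pot': 153, 'jar': 199, 'desk': 54, 'case_body': 11, 'case_f': -5, 'rest': 32}
1.08 {'tube': 80, 'pink': 140, 'blue': 172, 'red': 151, 'pot': 155, 'jar': 198, 'desk': 46, 'case_body': 10, 'case_f': -1, 'rest': 32}
1.12 {'tube': 81, 'pink': 144, 'blue': 177, 'red': 154, 'pot': 156, 'jar': 198, 'desk': 39, 'case_body': 8, 'case_f': 0, 'rest': 33}
1.16 {'tube': 83, 'pink': 148, 'blue': 181, 'red': 158, 'pot': 157, 'jar': 197, 'desk': 31, 'case_body': 7, 'case_f': -8, 'rest': 35}
```

jog_arm(increments=[[[0, 0, 0, 0, 0.002, -0.004], [-0.001, 0, 0, 0, 0.004, -0.007], [-0.003, 0.001, 0.001, 0, 0.007, -0.01], [-0.005, 0.001, 0.001, 0, 0.009, -0.013], [-0.007, 0.002, 0.002, 0, 0.012, -0.017], [-0.009, 0.003, 0.002, 0, 0.015, -0.021], [-0.011, 0.003, 0.002, 0, 0.018, -0.025], [-0.013, 0.004, 0.003, 0, 0.021, -0.029]]], hand=0.36)

```text
time_s: 14.0
tcp_pos: [0.477, -0.0953, 0.0956]
ee_rot: [-2.164, -0.271, -0.833]
wrist_force: [0.2, 0.2, 0.2]
width: 0.0594
```

```bash
python3 nx.py .060 0  1.08 1.1 1.12 1.14
python3 - <<'E'
from seg import *
from fit import vision,cv2
for n in("side","top",):
    p=vision.grab_frame(n); f=p["frame"]; f=f[130:330,200:450] if n=="side" else f[130:330,230:480]
    cv2.imwrite(f"pics/g_{n}.png",cv2.resize(f,None,fx=3,fy=3,interpolation=cv2.INTER_CUBIC)[:,:,::-1])
E
```

```text
t 14.0 q [ 1.21  1.28 -0.85  2.12 -0.97  0.29  2.  ] p [ 0.477  -0.0953  0.0956] F [0.2 0.2 0.2] w 0.0594
1.08 [0.003, -0.001, -0.0, 0.0, -0.004, 0.006]
1.1 [-0.001, 0.0, 0.0, 0.0, 0.001, -0.001]
1.12 [-0.004, 0.001, 0.001, 0.0, 0.006, -0.007]
1.14 [-0.008, 0.003, 0.002, 0.0, 0.012, -0.014]
```

View pics/g_top.png

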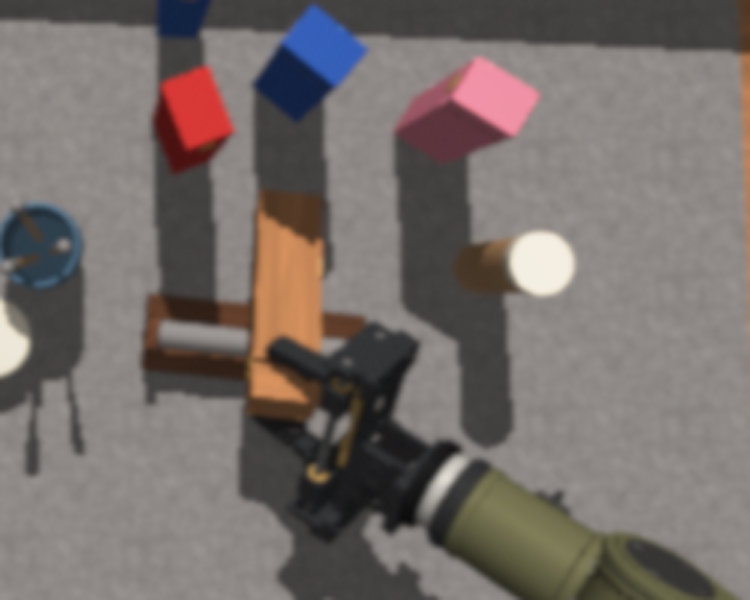

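View pics/g_side.png

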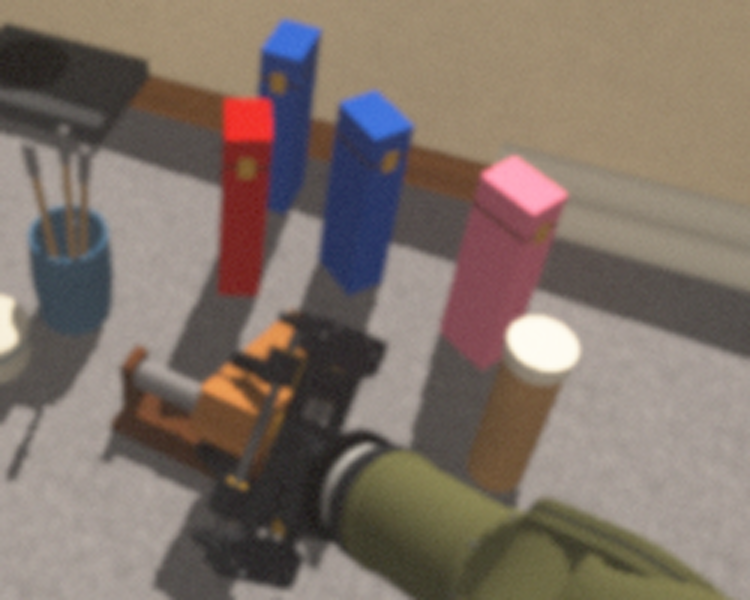

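jog_arm(increments=[[[-0.001, 0, 0, 0, 0.001, 0], [-0.002, 0, 0, 0, 0.003, -0.003], [-0.004, 0.001, 0.001, 0, 0.006, -0.006], [-0.005, 0.001, 0.001, 0, 0.008, -0.009], [-0.006, 0.002, 0.001, 0, 0.01, -0.012], [-0.006, 0.002, 0.001, 0, 0.01, -0.012]]], hand=0.45)

```text
time_s: 14.6
tcp_pos: [0.4735, -0.0953, 0.0898]
ee_rot: [-2.158, -0.277, -0.85]
wrist_force: [0.7, -0.4, -0.0]
width: 0.0641
```

```bash
python3 nx.py .064 0  1.08 1.1 1.12 1.14 1.16
python3 - <<'E'
from seg import *
from fit import vision,cv2,models
for n in("side","top",):
    p=vision.grab_frame(n)
    for k in ("case_head","case_toe"):
        for r in models.mark_of(p,k)[:5]:
            X=p["R"].T@(np.array(r["location"])-p["t"])
            if abs(X[1]+.12)<.07 and X[0]<.65: print(n,k,round(r["conf"],2),X.round(3))
E
```

```text
t 14.6 q [ 1.23  1.31 -0.86  2.13 -0.96  0.27  2.02] p [ 0.4735 -0.0953  0.0898] F [ 0.7 -0.4 -0. ] w 0.0641
1.08 [0.011, -0.002, -0.001, -0.001, -0.015, 0.017]
1.1 [0.008, -0.002, -0.001, -0.001, -0.01, 0.01]
1.12 [0.004, -0.001, 0.0, -0.001, -0.004, 0.003]
1.14 [0.001, 0.001, 0.001, -0.001, 0.001, -0.003]
1.16 [-0.003, 0.002, 0.002, -0.001, 0.006, -0.01]
side case_head 0.56 [ 0.444 -0.108  0.092]
side case_toe 0.88 [ 0.622 -0.125  0.004]
top case_head 0.97 [ 0.441 -0.107  0.097]
```

jog_arm(increments=[[[0, 0, 0, 0, 0, 0], [0, 0, 0, 0, 0, 0], [0, 0, 0, 0, 0, 0], [0, 0, 0, 0, 0, 0], [0, 0, 0, 0, 0, 0]]], hand=0.85)

```text
time_s: 15.32
tcp_pos: [0.4737, -0.0955, 0.0898]
ee_rot: [-2.16, -0.278, -0.85]
wrist_force: [0.4, -0.7, -0.8]
width: 0.0813
```

Run:
```python
from seg import *
from fit import vision,cv2,models
s=state(); R=Ro.from_rotvec(s["ee_rot"]).as_matrix(); print(R[:,2].round(2)); 
for d in (0,.03,.06,.1): print(d,clear(s["tcp_pos"]-d*R[:,2],R,.081,1.085))
for n in("side","top",):
    p=vision.grab_frame(n)
    for k in ("case_head",):
        for r in models.mark_of(p,k)[:5]:
            X=p["R"].T@(np.array(r["location"])-p["t"])
            if abs(X[1]+.12)<.07 and X[0]<.65: print(n,k,round(r["conf"],2),X.round(3))
    f=p["frame"]; f=f[130:330,200:450] if n=="side" else f[130:330,230:480]
    cv2.imwrite(f"pics/h_{n}.png",cv2.resize(f,None,fx=3,fy=3,interpolation=cv2.INTER_CUBIC)[:,:,::-1])
```

```text
t 15.32 q [ 1.23  1.31 -0.86  2.13 -0.96  0.27  2.02] p [ 0.4737 -0.0955  0.0898] F [ 0.4 -0.7 -0.8] w 0.0813
[ 0.48  0.74 -0.47]
0 {'tube': 82, 'pink': 145, 'blue': 179, 'red': 149, 'pot': 155, 'jar': 198, 'desk': 36, 'case_body': 8, 'case_f': 7, 'rest': 40}
0.03 {'tube': 82, 'pink': 150, 'blue': 196, 'red': 172, 'pot': 181, 'jar': 226, 'desk': 50, 'case_body': 37, 'case_f': 13, 'rest': 55}
0.06 {'tube': 82, 'pink': 159, 'blue': 212, 'red': 196, 'pot': 207, 'jar': 253, 'desk': 65, 'case_body': 67, 'case_f': 23, 'rest': 71}
0.1 {'tube': 85, 'pink': 175, 'blue': 235, 'red': 228, 'pot': 242, 'jar': 291, 'desk': 83, 'case_body': 107, 'case_f': 50, 'rest': 90}
side case_head 0.84 [ 0.443 -0.104  0.092]
top case_head 0.75 [ 0.443 -0.105  0.094]
```

View pics/h_top.png

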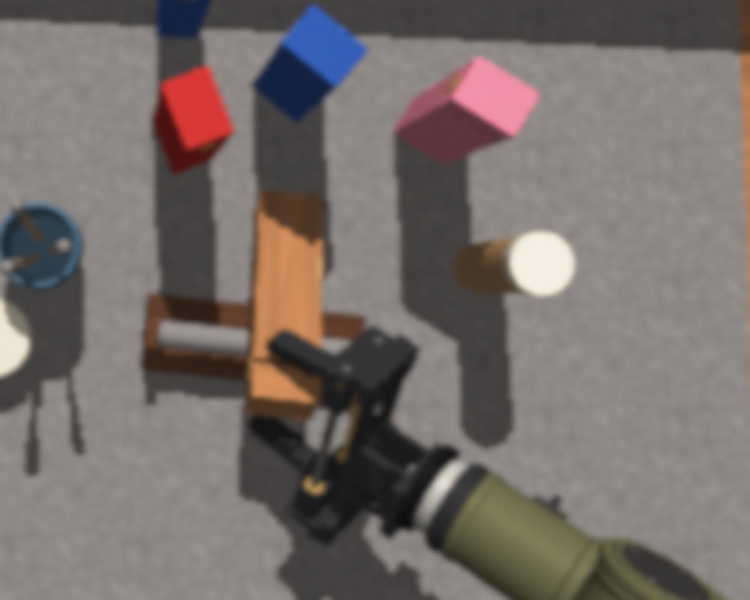

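View pics/h_side.png

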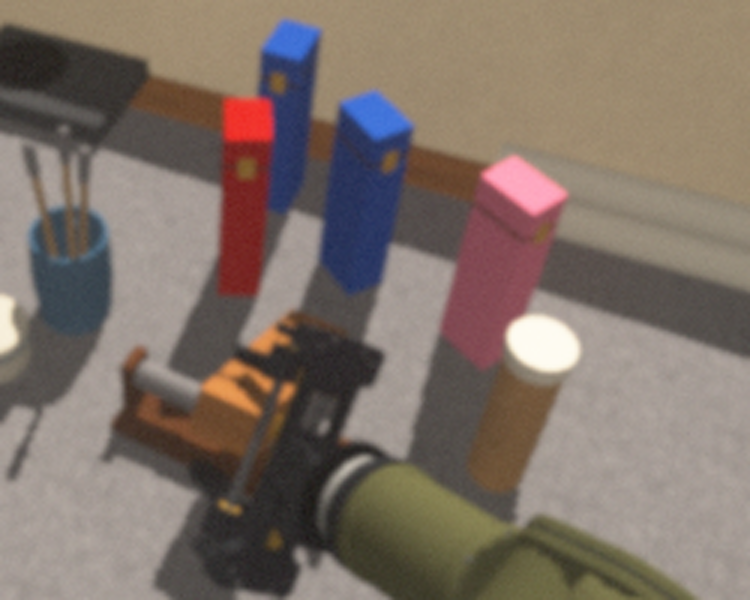

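jog_arm(increments=[[[0, 0, -0.006, 0, 0, 0], [0, 0, -0.015, 0, 0, 0], [0, 0, -0.025, 0, 0, 0], [0, 0, -0.037, 0, 0, 0], [0, 0, -0.05, 0, 0, 0], [0, 0, -0.065, 0, 0, 0], [0, 0, -0.08, 0, 0, 0], [0, 0, -0.09, 0, 0, 0]]])

```text
time_s: 16.18
tcp_pos: [0.4295, -0.1634, 0.1326]
ee_rot: [-2.161, -0.277, -0.85]
wrist_force: [0.1, -0.2, 0.2]
width: 0.0818
```

Run:
```python
from seg import *
from fit import vision,cv2,models
s=state(); R=Ro.from_rotvec(s["ee_rot"]).as_matrix(); print(R[:,2].round(2), clear(s["tcp_pos"],R,.081,1.085)); print("rise",(R.T@[0,0,.1]).round(3),(R.T@[-.08,-.1,.06]).round(3))
for n in("side","top",):
    p=vision.grab_frame(n)
    f=p["frame"]; f=f[130:330,200:450] if n=="side" else f[130:330,230:480]
    cv2.imwrite(f"pics/i_{n}.png",cv2.resize(f,None,fx=3,fy=3,interpolation=cv2.INTER_CUBIC)[:,:,::-1])
```

```text
t 16.18 q [ 1.3   1.14 -0.7   2.08 -0.84  0.56  1.93] p [ 0.4295 -0.1634  0.1326] F [ 0.1 -0.2  0.2] w 0.0818
[ 0.48  0.74 -0.47] {'tube': 83, 'pink': 171, 'blue': 230, 'red': 222, 'pot': 234, 'jar': 283, 'desk': 79, 'case_body': 99, 'case_f': 43, 'rest': 85}
rise [ 0.065 -0.059 -0.047] [-0.013 -0.004 -0.141]
```

View pics/i_top.png

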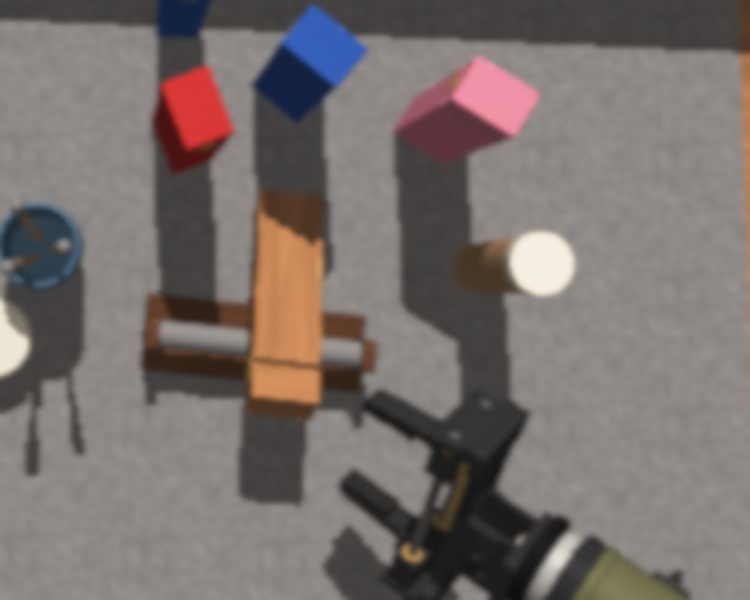

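View pics/i_side.png

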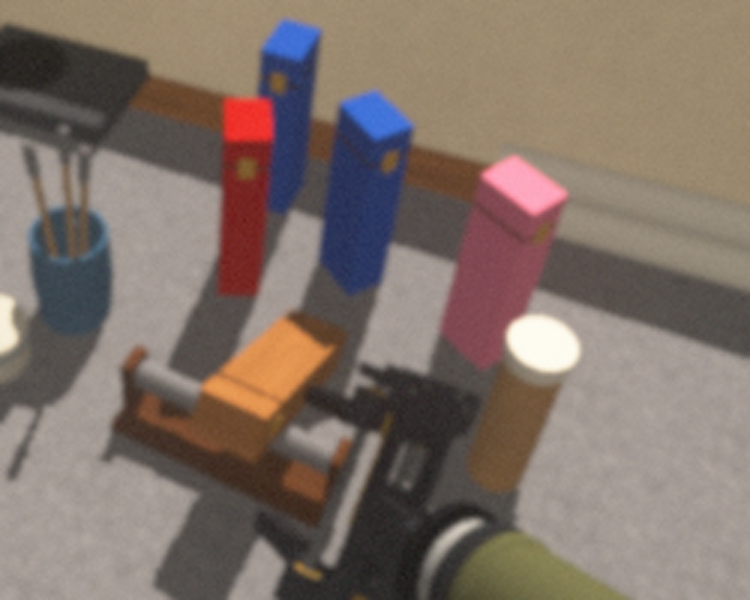

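The top view shows the case lying across the bar, with its foot at about px (290,195) and its head at about px (285,410). In the side view it lies across the grey bar, and the hand is clear of it. I'll back off a little more, then check the final positions.

jog_arm(increments=[[[0, 0, -0.01, 0, 0, 0], [0, 0, -0.025, 0, 0, 0], [0, 0, -0.045, 0, 0, 0], [0, 0, -0.06, 0, 0, 0], [0, 0, -0.07, 0, 0, 0], [0, 0, -0.07, 0, 0, 0], [0, 0, -0.07, 0, 0, 0]]])

```text
time_s: 16.87
tcp_pos: [0.3961, -0.2151, 0.1652]
ee_rot: [-2.163, -0.277, -0.851]
wrist_force: [0.1, 0.1, 0.1]
width: 0.0812
```

Run:
```python
from seg import *
from fit import vision,cv2,models
s=state()
for n in("side","top",):
    p=vision.grab_frame(n)
    for k in ("case_head","case_toe","tube","brush_pot","paste_jar"):
        for r in models.mark_of(p,k)[:5]:
            X=p["R"].T@(np.array(r["location"])-p["t"])
            if not k.startswith("case") or (abs(X[1]+.12)<.07 and X[0]<.66): print(n,k,round(r["conf"],2),X.round(3))
```

```text
t 16.87 q [ 1.36  1.05 -0.61  2.01 -0.74  0.75  1.85] p [ 0.3961 -0.2151  0.1652] F [0.1 0.1 0.1] w 0.0812
side case_head 0.74 [ 0.443 -0.105  0.092]
side case_toe 0.67 [ 0.621 -0.129  0.002]
side brush_pot 0.74 [0.582 0.099 0.003]
side paste_jar 0.79 [0.503 0.138 0.   ]
side paste_jar 0.32 [0.584 0.094 0.003]
top case_head 0.63 [ 0.44  -0.104  0.093]
top case_toe 0.68 [ 0.62  -0.123 -0.   ]
top tube 0.95 [ 0.57  -0.303  0.002]
top brush_pot 0.63 [0.583 0.094 0.001]
top paste_jar 0.69 [0.505 0.136 0.   ]
top paste_jar 0.24 [ 0.501 -0.096  0.002]
```

```bash
python3 -c "
from plant import order
print(order.sign_off())"
```

```text
the job is handed in; nothing more can be done
None
```

The scroll case now lies back across the padded bar, and I have handed the job in at about 17 s of the 56 s allowed.

**How it was done:** I put the open fingers on either side of the case's top with a few millimetres of play, so it was never squeezed. The rear finger pushed it past the balance point. The front finger then carried it down to the bar, and I opened the hand and backed it away.

**Last checks:**
- **Foot:** the toe measures about (0.620, -0.126, 0.001). I first worked it out at (0.617, -0.1245, 0), so it is still in place within camera accuracy.
- **Lid end:** the head measures about (0.442, -0.105, 0.092), which fits the case resting on the bar. It did not move when the fingers let go. That is slightly above your rough figure of 85 mm, but it matches what I calculated for where the bar sits.
- **Other things:** the tube, brush pot and paste jar measured within about 5 mm of where they started. Only the top camera reported the tube in that last look.
- **Hand:** clear of the case, with wrist force about 0 N. I saw no reading above about 2 N at the end of any move.

**Less certain:** the arm blocked the side camera for part of the lowering, so there I relied on the top view, the wrist force and the arm's measured pose.

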